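# Load the lamp tester and arm its guarded switch

## Robot

A 6-joint arm with a two-finger parallel gripper is mounted at the origin on the work surface. World frame = base frame: x ahead of the robot, y to its left, z up, the work surface at z = 0. Lengths are in mm, angles in rad, forces in N, time in s.
With the tool pointing down it reaches from about 275 to 825 mm from the base axis. Payload 5.2 kg.
Tool frame: the origin (TCP) lies between the finger pads; the fingertips stand 22 mm ahead of it and the grasp point (between the pads) lies 3 mm ahead of it (robot.finger_overhang is the distance from the TCP to the fingertips, in mm); z points along the fingers, y is the direction in which the jaws open and shut (so a half turn about z gives the same grasp; the last joint's range is limited). The gripper opens to 93 mm and grips with 3 to 60 N. Pads are 15 mm wide; open, the fingers measure 128 mm over their backs; the gripper's body (75 mm by 188 mm) begins 65 mm behind the grasp point.
Start: joints at [1.047, 0.259, 1.535, -0, 1.348, -0.203], TCP at [173.407, 521.953, 240.653] pointing down, gripper open.
Joint ranges: [-3.14, 3.14], [-0.91, 2.08], [0.19, 2.58], [-1.22, 4.36], [0.22, 2.71], [-3.12, 3.12]. Speed limits (rad/s): [2.57, 2.57, 3.14, 3.14, 3.14, 3.14].

## Interface

Orientations are given as [roll, pitch, yaw] about the fixed x, y, z axes, in that order (R = Rz(yaw) Ry(pitch) Rx(roll)).
In Python, from bench import monitor, optics, robot, finder gives the robot as it stands. The module is installed in compiled form; this text tells all that it offers.
- The arm moves only by the tool step_arm, never from a script. Its argument "increments" is a list of rows, each a list of 3 entries, a list of its own where there are three numbers: the shift along the tool's x, y, z in mm, then the turn, a rotation vector about the tool's x, y, z in units of 6 degrees (1.0 is 6 degrees), then the finger opening in mm, from 0 to 93. A call has 1 to 10 rows; each row shifts and turns the commanded pose from where the row before left it, along the tool's axes as they then stand; what a row does not reach is not made up. A row lasts 1/10 s, in which the tool goes at most 50 mm and 8.59 degrees, less where a joint would pass 70% of its speed; a pose out of reach is approached as far as the arm can. A call is refused whole if a number of a shift passes 50 or a number of a turn 1, either way. A call with a gripper value outside its range is refused whole. The fingers move at their own pace and stop on an object; "squeeze" is the grip in N (left out, the last holds). Time passes only in rows, so rows that do not move let the fingers close. It gives the time, the measured TCP pose, the force and the opening at its end, in the units of the state.
- monitor.get_obs(): the state, without advancing time (a new reading comes with each control period).
- optics.snapshot(name): name is "scene" or "top"; returns a dict with "color" (400x640x3 uint8, blue, green, red), "fx", "fy", "cx", "cy" (pixels), "R" (3x3) and "t" (3): a world point X has camera coordinates R X + t. Camera axes: x right, y down, z forward; pixel columns grow to the right and rows downward; lengths in mm; the calibration is good to about 2 mm. A picture is of the moment at which its call begins. There is no depth.
- robot.close_job(): hands the job in, once; it reports no verdict.
Trained networks look in a picture, given as the dict that the camera call returned (one of the last four; its "shot" number tells which), for a name from the list of things; names that differ only in an ending like _2 or _b are one class to them, and where a whole thing is asked for, a point or a joint stands for the part that bears it (a point fixed in the world has none). Each returns a list of dicts, best first, with "confidence" (0 to 1); they miss things now and then, are a little off and sometimes report something else, mostly with a low value. They report only what shows in the picture. A call takes as long as a camera call. They do not tell look-alikes from the thing itself.
- finder.regions_of(thing, picture): "pixels" (400x640 bool, what is visible of it).
- finder.pinpoint(thing, picture): "at" ([x, y, z] in mm, in world coordinates, good to about 4 mm: a listed point, or the origin of a listed thing).
The state is a dict: "time": time; "joints": joint angles; "qvel": joint speeds; "effort": joint torques, N m; "ee_pos": TCP position; "ee_rot": TCP orientation; "contact_force": force on the tool from outside, world axes, zero at the start; "ft_torque": the same for the moment, N m; "grip_width": finger opening in mm.
Only numpy, scipy, OpenCV 4.12 (cv2) and the standard library are available. Lean on these libraries where they do the work, as an engineer would, in place of code of your own. Each camera call takes 0.05 s, during which the arm holds its last target.

## Task

First lay the projector lamp gently on the sloped rest and let go: flat on the plate, in line with it and centred, glass end uphill and plug end down against the lip. Only then arm the lamp supply: swing the switch cover fully up, flip the toggle all the way to the left, and close the cover completely. Leave the other things on the bench where they are.

Things in the scene. Friction and masses are not known exactly. Their poses are not given: they have to be found in the camera images.
- lamp: Projector lamp module, a loose grey box lying on the table, 0.15 to 0.31 kg (all sizes in mm). Origin at the centre of its underside; x along its length towards the glass end, z up. Main housing 75 long x 50 wide (y) x 45 high, spanning x -30 to +45; a narrower black plug block, 30 wide and 22 high, spans x -45 to -30. Grip it across the 50 width.
- lamp_glass (a point): Centre of the lamp's round glass end face: lamp x +45, 22.5 above the underside.
- rest: Lamp rest, fixed: dark steel foot 130 x 90 x 12 with a 30 square post carrying a sloped aluminium plate. Origin at the centre of the foot's underside, on the table.
- rest_plate: The rest's plate, 100 long, 46 wide and 6 thick, a little narrower than the lamp. It is fixed and slopes up by 0.26 rad towards the side away from the robot. Origin at the centre of its upper face, 63 above the table; x runs up the slope, z is square to the face. At its low end (x -50) a cross lip stands 10 above the face; the lip's inner face is at x -50. A lamp touching the lip has its origin at plate x -5.
- unit: Lamp supply, a fixed grey box 220 deep (x) x 180 wide (y), top at 70. Origin at the centre of its footprint on the table; front -x faces the robot, y to the robot's left. A dark switch plate in the middle of the top (top at 76) carries the toggle and its hinged cover.
- cover (a joint): Hinged aluminium cover over the toggle: 0 = shut, 1.65 = fully open (just past upright). It swings up and away from the robot about a hinge along the unit's y axis. A stiff hinge: it stays where it is left, at any angle, and needs about 1 to 2 N at the fin to move; it must be brought all the way down. Shut, it is a box open beneath, 95 long, 70 wide, 50 high.
- cover_hinge (a point): Centre of the cover's hinge line, at unit x +30, y 0, 77 above the table. Its axes turn with the cover: x points from the cover's front to the hinge, z is the cover's up, so shut they equal the unit's axes. Opening turns about +y.
- cover_fin (a point): Middle of the cover's black grip fin, an upright blade on the middle of the cover's front wall: 10 thick (y), 30 high (z 12 to 42), 34 long, sticking out from x -95 to -129 in the cover_hinge frame; this point is at (-114, 0, 27) there. Shut, it juts level towards the robot with open space below it down to the unit's top; open, it points up. Pinched across its thickness it can turn between the finger pads.
- toggle (a joint): Toggle lever: 0 = fully to the robot's right (off, as found), 0.9 = fully to the left (on). It swings about the unit's x axis, 0.45 rad either side of upright, and stays where it is left; about 1.5 N at its tip moves it.
- toggle_tip (a point): Centre of the 14 mm ball at the end of the toggle's lever, 40 from its pivot at unit x -25, y 0, 76 above the table. Lever bar 8 across.
- lens: Bystander to leave alone: lens barrel, a black stepped cylinder 60 across and 75 tall, standing, loose.
- fan: Bystander to leave alone: black square cooling fan 60 x 60 x 23, lying flat, loose.
- heatsink: Bystander to leave alone: aluminium finned heat sink 80 x 50 x 26, loose.
- jar: Bystander to leave alone: small glass jar with steel lid, 40 across, 45 tall, loose.
- can: Bystander to leave alone: steel spray can 52 across, 150 tall, standing, loose.
- screwdriver: Bystander to leave alone: screwdriver lying on the table, loose.
- brush: Bystander to leave alone: dusting brush lying on the table, loose.
There are look-alikes about, which are no part of the job. Leave any yellow look-alike of the lamp alone. What is shaped like the rest but orange or purple is not meant.

How it is judged:
By the outcome, as a careful person would: the job done as asked, in the order asked, and still so for the second after the job is handed in, with the robot touching nothing.
It also fails if it takes over 72 s, if anything falls off the work surface, if the arm or the gripper's body presses on something with over 40 N, if the wrist force passes 120 N, or if a joint passes its speed limit or range.

## Working session

There is one attempt and no reset: what is moved stays moved. The work goes in short steps, Python scripts to look and compute and a tool call to move; the robot and the scene stay as the last step left them, time stands still between calls to the robot, and variables do not carry over. Pictures are saved under pics/ and viewed, and the job is handed in when it is done.

Besides the shell and the picture viewer there is one more tool, called after "Request:" by a JSON object that holds its "name" and its "arguments", one argument or row to a line. step_arm: Moves the arm, as the interface text tells. Its arguments: {"type":"object","properties":{"increments":{"type":"array","items":{"type":"array"}},"squeeze":{"type":"number"}},"required":["increments"]}

```bash
mkdir -p pics; cat > look.py <<'E'
import cv2,numpy as np,sys
from bench import monitor, optics, robot, finder
n=sys.argv[1]
for c in ("scene","top"):
    p=optics.snapshot(c); cv2.imwrite(f"pics/{n}_{c}.png",p["color"])
    for th in sys.argv[2:]:
        try:
            for r in finder.pinpoint(th,p)[:3]: print(c,th,np.round(r["at"],0),round(r["confidence"],2))
        except Exception as e: print(c,th,e)
    print(c,p["fx"],p["cx"],p["cy"],np.round(p["R"],3).tolist(),np.round(p["t"],1))
print(monitor.get_obs())
E
python3 look.py a lamp lamp_glass rest rest_plate unit cover_hinge cover_fin toggle_tip lens fan heatsink jar can screwdriver brush
```

```text
scene lamp [340.  81.   1.] 0.71
scene lamp [507. -85.   4.] 0.62
scene lamp_glass [549. -82.  24.] 0.75
scene rest [ 274. -510.    2.] 0.94
scene rest [ 535. -306.    0.] 0.88
scene rest [462. 506.  -1.] 0.4
scene rest_plate [ 539. -302.   66.] 0.77
scene rest_plate [ 277. -508.   68.] 0.74
scene rest_plate [ 350. -320.   64.] 0.64
scene unit [ 541. -303.   -0.] 0.72
scene unit [455. 262. 101.] 0.57
scene unit [533. 256.  -0.] 0.56
scene cover_hinge [562. 256.  78.] 0.73
scene cover_fin [454. 260. 104.] 0.91
scene cover_fin [710.   7.  -0.] 0.2
scene lens [ 670. -209.   -1.] 0.73
scene lens [713.   8.   2.] 0.17
scene fan [ 627. -384.   -2.] 0.7
scene heatsink [461. 503.  -1.] 0.78
scene jar [449.  26.  -1.] 0.52
scene can [ 424. -486.   -4.] 0.85
scene screwdriver [ 342. -192.    0.] 0.55
scene brush [710.   9.   1.] 0.69
scene 361.3513743795247 314.74114854440285 200.97885583588678 [[0.227, 0.974, 0.01], [0.823, -0.186, -0.537], [-0.521, 0.131, -0.843]] [ -93.2 -344.2 1706.4]
top lamp [339.  86.  -1.] 0.88
top lamp [504. -84.   0.] 0.62
top lamp_glass [315.  39.  23.] 0.96
top res
[... 738 characters left out ...]
1], [0.2, 0.017, -0.98]] [ -33.6  518.6 1362.6]
{'time': 1.6, 'joints': array([ 1.04719826e+00,  2.58572665e-01,  1.53500554e+00,  2.99393571e-05,
        1.34800417e+00, -2.02752215e-01]), 'qvel': array([0.00083729, 0.00146863, 0.00116649, 0.00062695, 0.00060184,
       0.00092361]), 'effort': array([-5.55965034e-04, -4.37202215e+01, -2.84300458e+01,  7.17932917e-02,
        3.13254911e-02, -5.82073790e-05]), 'ee_pos': array([173.39723335, 521.95371918, 240.66523996]), 'ee_rot': array([ 3.14157670e+00, -2.65302623e-05,  2.82074018e+00]), 'contact_force': array([ 0.27128649, -0.34725168, -0.55278691]), 'ft_torque': array([0.01110063, 0.03183168, 0.06343242]), 'grip_width': 92.61691611108871}
```

View pics/a_top.png

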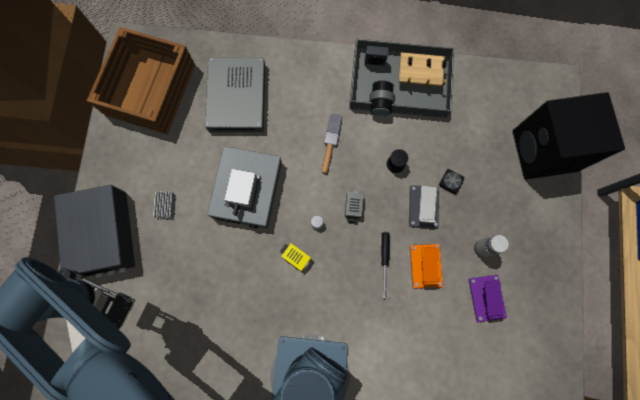

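View pics/a_scene.png

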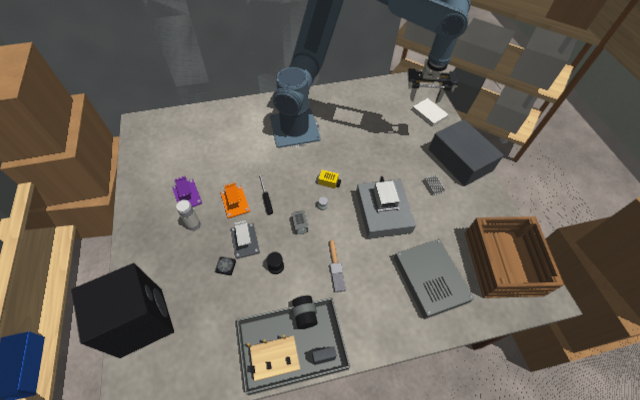

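The top view shows the grey lamp at (354,206), the grey rest at (424,206), the supply at (245,187), yellow look-alike at (296,257), orange and purple rests at (427,266) and (488,298). Zooming for orientation.

```bash
python3 - <<'E'
import cv2,numpy as np
t=cv2.imread("pics/a_top.png");s=cv2.imread("pics/a_scene.png")
def cr(im,x,y,w,h,k): return cv2.resize(im[y:y+h,x:x+w],None,fx=k,fy=k,interpolation=cv2.INTER_CUBIC)
a=cr(t,330,170,120,70,6); cv2.imwrite("pics/c1.png",a)
b=cr(t,200,140,90,95,6); cv2.imwrite("pics/c2.png",b)
c=cr(s,210,165,200,100,4); cv2.imwrite("pics/c3.png",c)
E
```

```text
(no output)
```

View pics/c1.png

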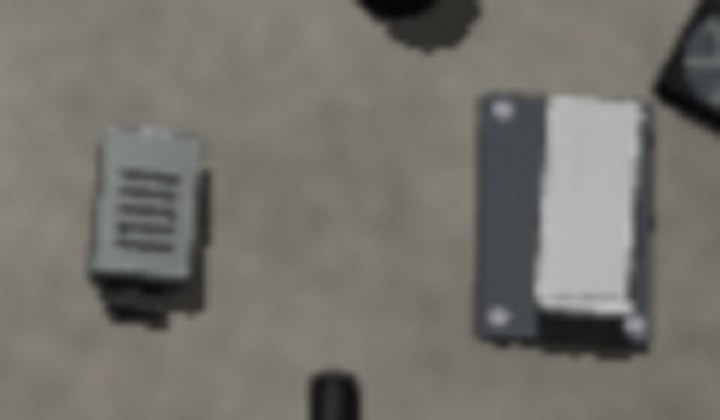

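View pics/c2.png

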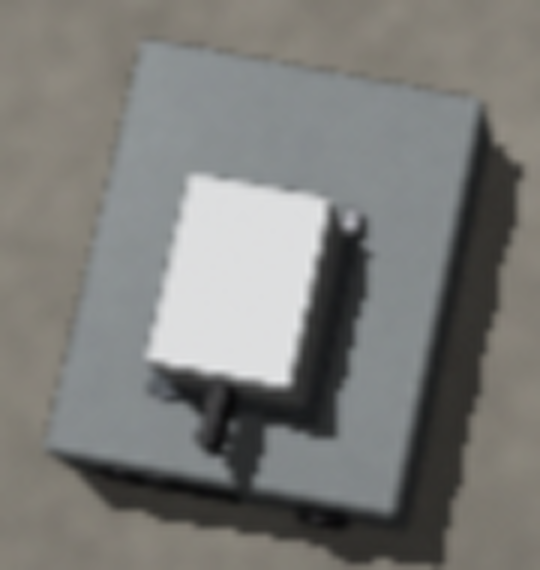

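View pics/c3.png

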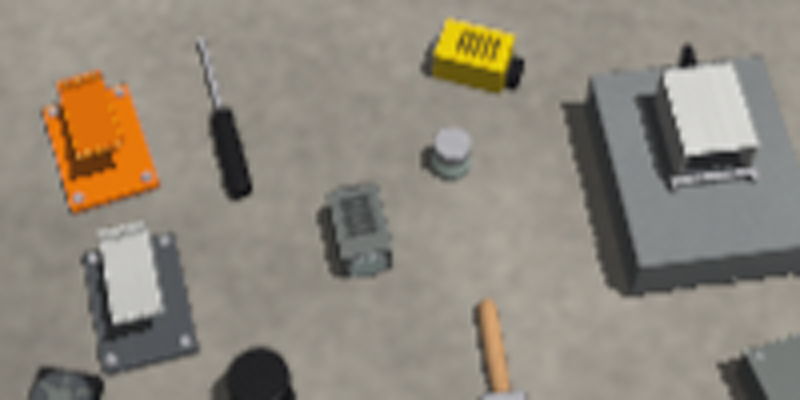

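```bash
cat > geo.py <<'E'
import numpy as np
CAM={"top":(465.81024758470727,320.87269781965364,198.71363717065498),"scene":(361.3513743795247,314.74114854440285,200.97885583588678)}
def setcam():
    from bench import optics
    return {c:optics.snapshot(c) for c in("top","scene")}
def ray(cam,px,z):
    R=np.array(cam["R"]);t=np.array(cam["t"])
    d=R.T@np.array([(px[0]-cam["cx"])/cam["fx"],(px[1]-cam["cy"])/cam["fy"],1]); c=-R.T@t
    return c+d*(z-c[2])/d[2]
def fit(P,M):
    P=np.array(P)[:,:2];M=np.array(M,float);pc=P.mean(0);mc=M.mean(0)
    H=(M-mc).T@(P-pc);a=np.arctan2(H[0,1]-H[1,0],H[0,0]+H[1,1])
    R=np.array([[np.cos(a),-np.sin(a)],[np.sin(a),np.cos(a)]]);o=pc-R@mc
    return o,a,(P-(M@R.T+o))
E
python3 - <<'E'
from geo import *
import pickle
C=setcam(); pickle.dump({k:{q:v[q] for q in("fx","fy","cx","cy","R","t")} for k,v in C.items()},open("cam.pkl","wb"))
def go(n,cam,pts,off,k,z,M):
    zz=z if hasattr(z,"__len__") else [z]*len(pts)
    P=[ray(C[cam],((u+.5)/k-.5+off[0],(v+.5)/k-.5+off[1]),h) for (u,v),h in zip(pts,zz)]
    o,a,r=fit(P,M); print(n,np.round(o,1),round(a,3),np.round(r,1).tolist())
# order TL(far,left) TR BR BL
go("lamp","top",[(105,125),(203,137),(190,283),(92,272)],(330,170),6,45,[(45,25),(45,-25),(-30,-25),(-30,25)])
go("foot","top",[(480,95),(655,97),(648,350),(477,340)],(330,170),6,12,[(65,45),(65,-45),(-65,-45),(-65,45)])
go("unit","top",[(145,42),(483,100),(400,517),(48,450)],(200,140),6,70,[(110,90),(110,-90),(-110,-90),(-110,90)])
go("foot","scene",[(83,250),(172,233),(199,350),(105,373)],(210,165),4,12,[(-65,-45),(-65,45),(65,45),(65,-45)])
c,s=np.cos(.26),np.sin(.26)
go("plate far corners","top",[(545,95),(647,100)],(330,170),6,63+50*s,[(50*c,23),(50*c,-23)])
go("cover","top",[(190,175),(330,200),(295,388),(148,358)],(200,140),6,127,[(30,35),(30,-35),(-65,-35),(-65,35)])
E
```

```text
lamp [508.7 -83.4] -0.005 [[1.1, 0.4], [0.2, 0.0], [-0.8, -0.1], [-0.5, -0.3]]
foot [ 536.7 -302. ] 0.046 [[-1.0, 0.2], [3.1, -1.4], [-1.2, 1.5], [-0.8, -0.4]]
unit [533.7 252.2] -0.078 [[-2.3, -1.6], [-1.3, 2.2], [1.0, 0.4], [2.5, -1.1]]
foot [ 536.4 -304.3] 0.041 [[-2.9, 0.8], [1.2, -2.3], [0.9, -0.2], [0.8, 1.7]]
plate far corners [ 538.7 -303.1] 0.051 [[-0.1, 2.5], [0.1, -2.5]]
cover [534.6 253.4] -0.074 [[-0.8, 0.2], [-1.1, 0.8], [-0.1, -1.6], [2.1, 0.5]]
```

Request:
{"name": "step_arm", "arguments": {
  "increments": [
    [[0,0,0],[0,0,-0.755],93],
    [[0,0,0],[0,0,-0.755],93],
    [[0,0,0],[0,0,-0.755],93],
    [[0,0,0],[0,0,-0.755],93],
    [[-21,-38,0],[0,0,0],93],
    [[-21,-38,0],[0,0,0],93],
    [[-21,-38,0],[0,0,0],93],
    [[-21,-38,0],[0,0,0],93],
    [[-21,-38,0],[0,0,0],93],
    [[-21,-38,0],[0,0,0],93]
  ],
  "squeeze": 20
}}

```text
time: 2.7
ee_pos: [298.8, 291.9, 240.9]
ee_rot: [3.141, 0.001, 3.138]
contact_force: [0.9, -0.1, 0.7]
grip_width: 93.2
```

Request:
{"name": "step_arm", "arguments": {
  "increments": [
    [[-21,-38,0],[0,0,0],93],
    [[-21,-38,0],[0,0,0],93],
    [[-21,-38,0],[0,0,0],93],
    [[-21,-38,0],[0,0,0],93],
    [[-21,-38,0],[0,0,0],93],
    [[-21,-38,0],[0,0,0],93],
    [[-21,-38,0],[0,0,0],93],
    [[-21,-38,0],[0,0,0],93],
    [[-21,-38,0],[0,0,0],93],
    [[0,0,0],[0,0,0],93]
  ]
}}

```text
time: 3.7
ee_pos: [488.1, -54.1, 240.5]
ee_rot: [-3.14, 0.001, 3.133]
contact_force: [0.1, 0.3, -0.1]
grip_width: 93.0
```

Request:
{"name": "step_arm", "arguments": {
  "increments": [
    [[-24,-30,0],[0,0,0],93],
    [[0,0,40],[0,0,0],93],
    [[0,0,40],[0,0,0],93],
    [[0,0,30],[0,0,0],93],
    [[0,0,20],[0,0,0],93],
    [[0,0,0],[0,0,0],93],
    [[0,0,0],[0,0,0],93]
  ]
}}

```text
time: 4.4
ee_pos: [509.7, -79.2, 111.1]
ee_rot: [3.141, -0.0, 3.137]
contact_force: [1.3, 0.1, 1.3]
grip_width: 92.9
```

```bash
python3 look.py b lamp lamp_glass | head -20; python3 -c "
import cv2
t=cv2.imread('pics/b_top.png');s=cv2.imread('pics/b_scene.png')
a=cv2.resize(t[160:250,300:430],None,fx=4,fy=4,interpolation=2);b=cv2.resize(s[170:260,240:370],None,fx=4,fy=4,interpolation=2)
import numpy as np
cv2.imwrite('pics/b2.png',np.vstack([a,b])[:600*2][::1][:,:][:720]); cv2.imwrite('pics/b2.png',cv2.resize(np.hstack([a,b]),None,fx=.75,fy=.75))"
```

```text
scene lamp [337.  82.  -0.] 0.74
scene lamp [509. -84.  -0.] 0.66
scene lamp [451.  29.  -1.] 0.25
scene lamp_glass [316.  45.  21.] 0.77
scene lamp_glass [550. -81.  24.] 0.54
scene 361.3513743795247 314.74114854440285 200.97885583588678 [[0.227, 0.974, 0.01], [0.823, -0.186, -0.537], [-0.521, 0.131, -0.843]] [ -93.2 -344.2 1706.4]
top lamp [505. -84.  -0.] 0.43
top lamp_glass [554. -83.  23.] 0.6
top 465.81024758470727 320.87269781965364 198.71363717065498 [[0.101, -0.995, 0.003], [-0.975, -0.099, -0.201], [0.2, 0.017, -0.98]] [ -33.6  518.6 1362.6]
{'time': 4.7, 'joints': array([-3.71185303e-01,  3.24158067e-01,  1.78968068e+00,  5.08712063e-06,
        1.02554922e+00, -1.93758046e+00]), 'qvel': array([-0.00116752,  0.00518021,  0.00672511,  0.00273935, -0.00160131,
        0.00155178]), 'effort': array([ 2.14613008e-02, -4.25601304e+01, -2.35791421e+01, -3.44102131e-02,
        6.03302568e-02,  9.80635959e-04]), 'ee_pos': array([510.32766027, -79.73477857, 111.79132055]), 'ee_rot': array([-3.14080608e+00,  2.05960196e-03,  3.13718966e+00]), 'contact_force': array([-0.65612448,  0.3734484 ,  0.13392692]), 'ft_torque': array([ 0.00788556, -0.02388183, -0.01957223]), 'grip_width': 93.11097017592871}
```

View pics/b2.png

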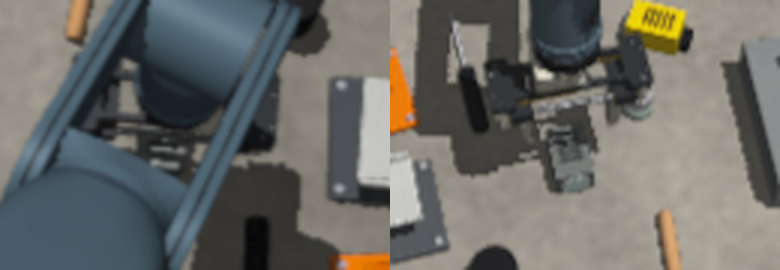

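The scene view shows the open gripper above the grey lamp at about (570,170 in the crop), jaws straddling it; clear to descend.

Request:
{"name": "step_arm", "arguments": {
  "increments": [
    [[-1.7,-4.3,30],[0,0,0],93],
    [[0,0,30],[0,0,0],93],
    [[0,0,16],[0,0,0],93],
    [[0,0,8],[0,0,0],93],
    [[0,0,0],[0,0,0],93],
    [[0,0,0],[0,0,0],93]
  ]
}}

```text
time: 5.3
ee_pos: [512.0, -84.1, 27.5]
ee_rot: [-3.141, 0.001, 3.137]
contact_force: [-0.2, -0.3, 0.6]
grip_width: 93.0
```

Request:
{"name": "step_arm", "arguments": {
  "increments": [
    [[0,0,0],[0,0,0],60],
    [[0,0,0],[0,0,0],50],
    [[0,0,0],[0,0,0],40],
    [[0,0,0],[0,0,0],40],
    [[0,0,0],[0,0,0],40],
    [[0,0,0],[0,0,0],40]
  ],
  "squeeze": 25
}}

```text
time: 5.9
ee_pos: [511.3, -83.8, 26.7]
ee_rot: [3.141, -0.0, 3.137]
contact_force: [-0.0, -1.0, 1.6]
grip_width: 50.1
```

Request:
{"name": "step_arm", "arguments": {
  "increments": [
    [[0,0,-10],[0,0,0],40],
    [[0,0,-30],[0,0,0],40],
    [[0,0,-40],[0,0,0],40],
    [[0,0,-40],[0,0,0],40],
    [[0,0,-40],[0,0,0],40],
    [[0,0,-30],[0,0,0],40],
    [[0,-20,0],[0,0,-0.48],40],
    [[0,-40,0],[0,0,0],40],
    [[0,-40,0],[0,0,0],40],
    [[0,-40,0],[0,0,0],40]
  ]
}}

```text
time: 6.9
ee_pos: [516.3, -224.7, 217.1]
ee_rot: [3.141, -0.0, -3.095]
contact_force: [0.4, -0.6, -3.3]
grip_width: 49.7
```

Request:
{"name": "step_arm", "arguments": {
  "increments": [
    [[0,-40,0],[0,0,0],40],
    [[0,-30,0],[0,0,0],40],
    [[0,-10,0],[0,0,0],40],
    [[0,0,0],[0,-0.83,0],40],
    [[0,0,0],[0,-0.83,0],40],
    [[0,0,0],[0,-0.83,0],40],
    [[0,0,0],[0,0,0],40],
    [[0,0,0],[0,0,0],40]
  ]
}}

```text
time: 7.7
ee_pos: [519.8, -303.1, 216.9]
ee_rot: [3.141, 0.259, -3.097]
contact_force: [-0.3, 0.9, -2.7]
grip_width: 50.0
```

```bash
cat > tgt.py <<'E'
import numpy as np,sys
from scipy.spatial.transform import Rotation as Rn
from bench import monitor
def delta(target,rot=None):
    o=monitor.get_obs(); R=Rn.from_euler("xyz",o["ee_rot"])
    print("pos",np.round(o["ee_pos"],1),"rot",np.round(o["ee_rot"],3),"F",np.round(o["contact_force"],1),"w",round(o["grip_width"],1),"t",o["time"])
    print("shift",np.round(R.inv().apply(np.array(target)-o["ee_pos"]),1))
    if rot is not None: print("turn",np.round((R.inv()*Rn.from_matrix(rot)).as_rotvec()/np.radians(6),2))
def toolR(yaw,p): # tool x=-plate x, z=-n
    return (Rn.from_euler("z",yaw)*Rn.from_euler("y",-p)*Rn.from_matrix(np.diag([-1,1,-1.]))).as_matrix()
if __name__=="__main__":
    a=[float(x) for x in sys.argv[1:]]
    delta(a[:3],toolR(a[3],a[4]))
E
python3 tgt.py 522.3 -303.7 149.4 .045 .26; python3 look.py c lamp lamp_glass rest_plate|grep -v "\["x; python3 -c "
import cv2,numpy as np
t=cv2.imread('pics/c_top.png');s=cv2.imread('pics/c_scene.png')
a=cv2.resize(t[150:250,360:480],None,fx=5,fy=5,interpolation=2);b=cv2.resize(s[170:270,180:300],None,fx=5,fy=5,interpolation=2)
cv2.imwrite('pics/c4.png',cv2.resize(np.hstack([a,b]),None,fx=.66,fy=.66))"
```

```text
pos [ 519.8 -303.1  216.9] rot [ 3.141  0.259 -3.097] F [-0.3  0.9 -2.7] w 50.0 t 7.7
shift [14.9 -0.8 65.9]
turn [ 0.01 -0.01  0.  ]
scene lamp [ 525. -306.  191.] 0.91
scene lamp [337.  80.  -1.] 0.87
scene lamp [ 628. -384.   -3.] 0.45
scene lamp_glass [ 560. -301.  225.] 0.84
scene lamp_glass [316.  44.  23.] 0.77
scene rest_plate [ 538. -303.   66.] 0.71
scene rest_plate [ 277. -511.   67.] 0.57
scene rest_plate [ 353. -322.   60.] 0.5
scene 361.3513743795247 314.74114854440285 200.97885583588678 [[0.227, 0.974, 0.01], [0.823, -0.186, -0.537], [-0.521, 0.131, -0.843]] [ -93.2 -344.2 1706.4]
top lamp [342.  85.  -4.] 0.56
top lamp [ 522. -304.  189.] 0.44
top lamp [461. 509.   3.] 0.17
top lamp_glass [ 567. -303.  222.] 0.42
top lamp_glass [ 522. -305.  189.] 0.26
top rest_plate [ 275. -508.   59.] 0.8
top 465.81024758470727 320.87269781965364 198.71363717065498 [[0.101, -0.995, 0.003], [-0.975, -0.099, -0.201], [0.2, 0.017, -0.98]] [ -33.6  518.6 1362.6]
{'time': 8.1, 'joints': array([-0.82912531,  0.25091182,  1.63601466,  0.22419011,  1.09622159,
       -2.53325722]), 'qvel': array([-0.00567603, -0.00393543,  0.00605407,  0.00191604, -0.00140586,
       -0.00060649]), 'effort': array([ 3.99352948e-02, -4.47451544e+01, -2.95468140e+01,  1.17769103e+00,
       -9.39316638e-01,  2.56252002e-03]), 'ee_pos': array([ 520.78490683, -303.47124361,  216.49958737]), 'ee_rot': array([ 3.14138445,  0.26028328, -3.09520893]), 'contact_force': array([-0.04825513, -0.12040637, -2.3531791 ]), 'ft_torque': array([0.05113628, 0.23955217, 0.04583987]), 'grip_width': 49.74681522327816}
```

View pics/c4.png

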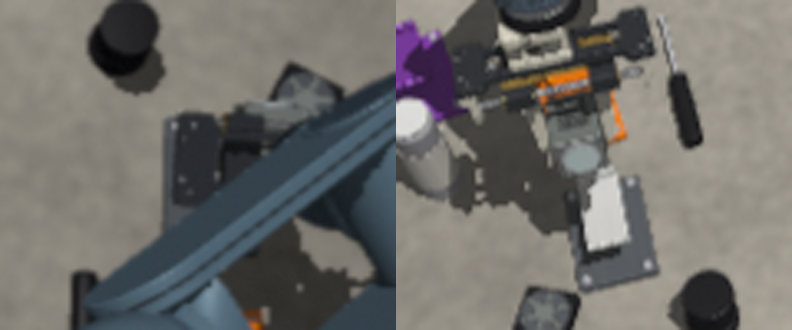

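The scene crop shows the lamp held level to the slope, glass end facing the far side, above the grey rest.

Request:
{"name": "step_arm", "arguments": {
  "increments": [
    [[8,0,30],[0,0,0],40],
    [[6,0,36],[0,0,0],40],
    [[0,0,25],[0,0,0],40],
    [[0,0,15],[0,0,0],40],
    [[0,0,8],[0,0,0],40],
    [[0,0,0],[0,0,0],40],
    [[0,0,0],[0,0,0],40]
  ]
}}

```text
time: 8.8
ee_pos: [536.6, -303.3, 103.6]
ee_rot: [-3.141, 0.261, -3.096]
contact_force: [0.5, -0.8, -1.6]
grip_width: 49.3
```

```bash
python3 tgt.py 530 -303.3 89.3 .045 .26; python3 look.py d lamp lamp_glass rest_plate|grep -v "\["x |grep -v R; python3 -c "
import cv2,numpy as np
t=cv2.imread('pics/d_top.png');s=cv2.imread('pics/d_scene.png')
a=cv2.resize(t[150:250,360:480],None,fx=5,fy=5,interpolation=2);b=cv2.resize(s[180:270,190:300],None,fx=7,fy=7,interpolation=2)
cv2.imwrite('pics/d4.png',b[:600])"
```

```text
pos [ 536.6 -303.3  103.6] rot [-3.141  0.261 -3.096] F [ 0.5 -0.8 -1.6] w 49.3 t 8.8
shift [10.1  0.3 12.1]
turn [-0.    0.01  0.01]
scene lamp [ 542. -306.   76.] 0.68
scene lamp [339.  82.  -3.] 0.66
scene lamp_glass [318.  44.  21.] 0.85
scene lamp_glass [ 576. -299.  112.] 0.68
scene rest_plate [ 277. -507.   67.] 0.8
scene rest_plate [ 540. -303.   64.] 0.55
scene 361.3513743795247 314.74114854440285 200.97885583588678 [[0.227, 0.974, 0.01], [0.823, -0.186, -0.537], [-0.521, 0.131, -0.843]] [ -93.2 -344.2 1706.4]
top lamp [ 538. -305.   75.] 0.56
top lamp [342.  87.  -3.] 0.55
top lamp_glass [536. 254.   1.] 0.71
top lamp_glass [ 582. -301.  109.] 0.5
top rest_plate [ 277. -508.   60.] 0.75
top rest_plate [ 538. -304.   76.] 0.37
top 465.81024758470727 320.87269781965364 198.71363717065498 [[0.101, -0.995, 0.003], [-0.975, -0.099, -0.201], [0.2, 0.017, -0.98]] [ -33.6  518.6 1362.6]
{'time': 9.2, 'joints': array([-0.80709429,  0.39140484,  1.74524598,  0.26189185,  0.84768701,
       -2.58206382]), 'qvel': array([-0.0007867 ,  0.00362997,  0.00169838, -0.0004717 , -0.00185328,
        0.00021382]), 'effort': array([-3.72183829e-03, -4.86340106e+01, -2.52329081e+01,  1.03073012e+00,
       -8.86767190e-01, -3.62725310e-03]), 'ee_pos': array([ 536.31388703, -303.1036636 ,  103.36827123]), 'ee_rot': array([-3.14099342,  0.26119999, -3.09574514]), 'contact_force': array([ 0.03493968,  0.15290818, -2.90931898]), 'ft_torque': array([ 0.01910975,  0.27030316, -0.01352219]), 'grip_width': 49.444623182923465}
```

View pics/d4.png

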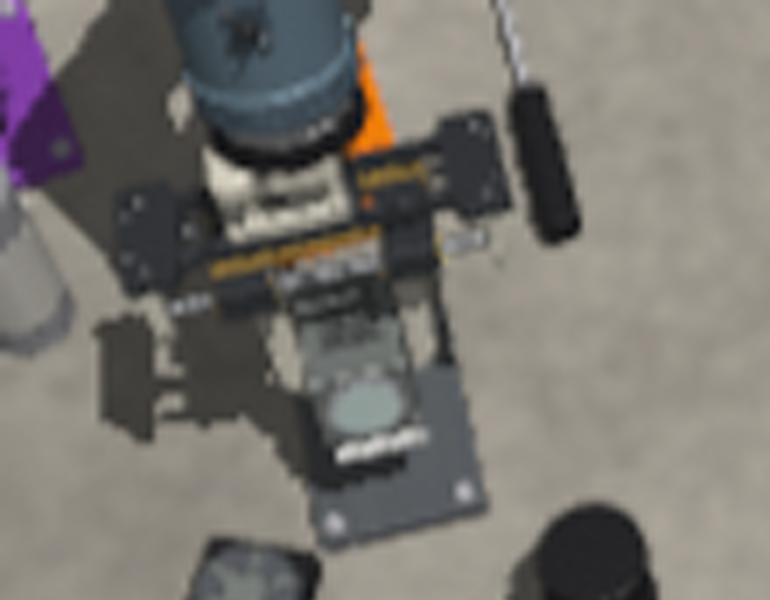

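Request:
{"name": "step_arm", "arguments": {
  "increments": [
    [[4,0,6],[0,0,0],40],
    [[0,0,3],[0,0,0],40],
    [[0,0,1],[0,0,0],40],
    [[0,0,0],[0,0,0],40],
    [[0,0,0],[0,0,0],40]
  ]
}}

```text
time: 9.7
ee_pos: [535.1, -303.1, 92.2]
ee_rot: [3.142, 0.261, -3.096]
contact_force: [-0.3, -0.3, -2.2]
grip_width: 49.7
```

Request:
{"name": "step_arm", "arguments": {
  "increments": [
    [[0,0,1],[0,0,0],40],
    [[0,0,0],[0,0,0],40]
  ]
}}

```text
time: 9.9
ee_pos: [535.3, -303.0, 91.2]
ee_rot: [3.142, 0.261, -3.096]
contact_force: [0.4, 0.5, -3.2]
grip_width: 49.7
```

Request:
{"name": "step_arm", "arguments": {
  "increments": [
    [[0,0,1],[0,0,0],40],
    [[0,0,0],[0,0,0],40]
  ]
}}

```text
time: 10.1
ee_pos: [535.5, -303.0, 90.3]
ee_rot: [-3.141, 0.261, -3.096]
contact_force: [0.2, 0.2, -2.8]
grip_width: 49.8
```

Request:
{"name": "step_arm", "arguments": {
  "increments": [
    [[0,0,1],[0,0,0],40],
    [[0,0,0],[0,0,0],40]
  ]
}}

```text
time: 10.3
ee_pos: [535.6, -303.0, 90.3]
ee_rot: [-3.141, 0.261, -3.095]
contact_force: [-4.3, 1.9, 5.5]
grip_width: 49.9
```

Request:
{"name": "step_arm", "arguments": {
  "increments": [
    [[0,0,1],[0,0,0],40],
    [[0,0,0],[0,0,0],40]
  ]
}}

```text
time: 10.5
ee_pos: [535.7, -303.0, 90.3]
ee_rot: [-3.141, 0.261, -3.095]
contact_force: [-9.4, 3.0, 14.3]
grip_width: 49.8
```

Request:
{"name": "step_arm", "arguments": {
  "increments": [
    [[2,0,-1.6],[0,0,0],40],
    [[1,0,0],[0,0,0],40],
    [[0,0,0],[0,0,0],40]
  ]
}}

```text
time: 10.8
ee_pos: [532.9, -303.3, 89.6]
ee_rot: [-3.141, 0.261, -3.096]
contact_force: [-1.8, 0.4, 3.5]
grip_width: 49.4
```

Request:
{"name": "step_arm", "arguments": {
  "increments": [
    [[1,0,0],[0,0,0],40],
    [[0,0,0],[0,0,0],40]
  ]
}}

```text
time: 11.0
ee_pos: [532.4, -303.5, 89.5]
ee_rot: [-3.141, 0.262, -3.096]
contact_force: [0.9, 0.6, 5.0]
grip_width: 49.8
```

Request:
{"name": "step_arm", "arguments": {
  "increments": [
    [[1,0,0],[0,0,0],40],
    [[0,0,0],[0,0,0],40]
  ]
}}

```text
time: 11.2
ee_pos: [531.4, -303.8, 89.3]
ee_rot: [-3.14, 0.262, -3.096]
contact_force: [1.8, 1.0, 5.3]
grip_width: 49.9
```

Request:
{"name": "step_arm", "arguments": {
  "increments": [
    [[1,0,0],[0,0,0],40],
    [[0,0,0],[0,0,0],40]
  ]
}}

```text
time: 11.4
ee_pos: [530.4, -303.9, 89.0]
ee_rot: [-3.14, 0.262, -3.096]
contact_force: [2.0, -0.4, 4.7]
grip_width: 49.9
```

Request:
{"name": "step_arm", "arguments": {
  "increments": [
    [[1,0,0],[0,0,0],40],
    [[0,0,0],[0,0,0],40]
  ]
}}

```text
time: 11.6
ee_pos: [529.4, -304.0, 88.7]
ee_rot: [-3.14, 0.262, -3.096]
contact_force: [0.3, -0.1, 5.7]
grip_width: 49.8
```

Request:
{"name": "step_arm", "arguments": {
  "increments": [
    [[0.7,0,0],[0,0,0],40],
    [[0,0,0],[0,0,0],40]
  ]
}}

```text
time: 11.8
ee_pos: [528.8, -304.1, 88.5]
ee_rot: [-3.14, 0.262, -3.096]
contact_force: [1.1, -0.0, 5.1]
grip_width: 50.0
```

Request:
{"name": "step_arm", "arguments": {
  "increments": [
    [[1,0,0],[0,0,0],40],
    [[0,0,0],[0,0,0],40]
  ]
}}

```text
time: 12.0
ee_pos: [527.9, -304.2, 88.3]
ee_rot: [-3.14, 0.262, -3.096]
contact_force: [2.2, 0.2, 4.8]
grip_width: 50.1
```

Request:
{"name": "step_arm", "arguments": {
  "increments": [
    [[1,0,0],[0,0,0],40],
    [[0,0,0],[0,0,0],40]
  ]
}}

```text
time: 12.2
ee_pos: [527.7, -304.2, 88.3]
ee_rot: [-3.14, 0.264, -3.096]
contact_force: [4.8, 0.1, 5.1]
grip_width: 49.8
```

```bash
python3 tgt.py 530 -303.3 89.3 .045 .26; python3 look.py e lamp lamp_glass rest_plate|grep -v "\["x |grep -v R; python3 -c "
import cv2,numpy as np
t=cv2.imread('pics/e_top.png');s=cv2.imread('pics/e_scene.png')
b=cv2.resize(s[180:270,190:300],None,fx=7,fy=7,interpolation=2)
cv2.imwrite('pics/e4.png',b[:600])"
```

```text
pos [ 527.7 -304.2   88.3] rot [-3.14   0.264 -3.096] F [4.8 0.1 5.1] w 49.8 t 12.2
shift [-2.5  0.8 -0.3]
turn [-0.02  0.04  0.  ]
scene lamp [336.  84.  -0.] 0.79
scene lamp [ 532. -308.   64.] 0.71
scene lamp_glass [312.  44.  24.] 0.85
scene lamp_glass [ 565. -298.   95.] 0.57
scene rest_plate [ 278. -507.   64.] 0.65
scene rest_plate [ 536. -304.   64.] 0.42
scene 361.3513743795247 314.74114854440285 200.97885583588678 [[0.227, 0.974, 0.01], [0.823, -0.186, -0.537], [-0.521, 0.131, -0.843]] [ -93.2 -344.2 1706.4]
top lamp [ 529. -306.   59.] 0.67
top lamp [344.  86.  -2.] 0.43
top lamp_glass [ 572. -303.   96.] 0.63
top rest_plate [ 274. -507.   64.] 0.66
top 465.81024758470727 320.87269781965364 198.71363717065498 [[0.101, -0.995, 0.003], [-0.975, -0.099, -0.201], [0.2, 0.017, -0.98]] [ -33.6  518.6 1362.6]
{'time': 12.6, 'joints': array([-0.82090955,  0.40026338,  1.77819587,  0.27672152,  0.80779756,
       -2.61336784]), 'qvel': array([-1.00520278e-03,  7.87561391e-04,  4.50966683e-05,  3.11747894e-04,
        2.48393163e-04, -3.85104875e-04]), 'effort': array([ -1.9975917 , -43.5786581 , -19.73364472,  -0.57266012,
         0.11393149,  -0.06515369]), 'ee_pos': array([ 527.77232749, -304.17108158,   88.34929596]), 'ee_rot': array([-3.13958642,  0.26387254, -3.09601042]), 'contact_force': array([5.89853755, 1.15493928, 4.28465753]), 'ft_torque': array([ 0.23047252, -0.82025581,  0.00874744]), 'grip_width': 49.95202744412332}
```

View pics/e4.png

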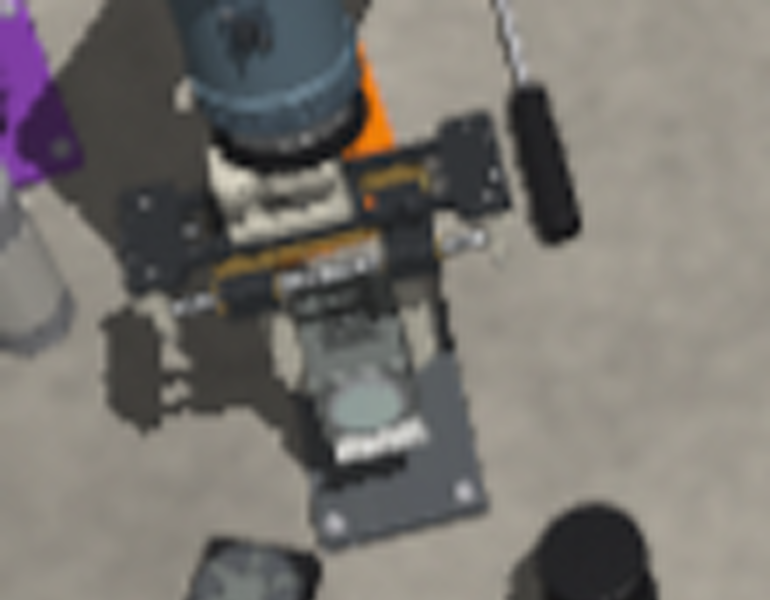

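```bash
cat > ov.py <<'E'
import numpy as np,cv2,pickle,sys
C=pickle.load(open("cam.pkl","rb"))
def proj(cam,X):
    c=C[cam];p=np.asarray(X)@np.array(c["R"]).T+np.array(c["t"]);return np.c_[p[:,0]/p[:,2]*c["fx"]+c["cx"],p[:,1]/p[:,2]*c["fy"]+c["cy"]]
def frame(o,yaw,p):
    cy,sy,c,s=np.cos(yaw),np.sin(yaw),np.cos(p),np.sin(p)
    return np.array(o),np.array([[c*cy,-sy,-s*cy],[c*sy,cy,-s*sy],[s,0,c]])
def w(F,P): return np.array(P,float)@F[1].T+F[0]
def crop(img,x,y,ww,h,k): return cv2.resize(img[y:y+h,x:x+ww],None,fx=k,fy=k,interpolation=cv2.INTER_CUBIC)
def draw(im,cam,P,x,y,k,col,closed=True):
    q=(proj(cam,P)-[x,y]+.5)*k-.5
    cv2.polylines(im,[np.round(q*16).astype(int)],closed,col,1,cv2.LINE_AA,4)
E
python3 - <<'E'
from ov import *
F=frame([537.5,-303,63],.045,.26); G=frame([537.5,-303,0],.045,0)
plate=w(F,[(50,23,0),(50,-23,0),(-50,-23,0),(-50,23,0)]); foot=w(G,[(65,45,12),(65,-45,12),(-65,-45,12),(-65,45,12)])
im1=crop(cv2.imread("pics/a_top.png"),395,175,60,65,9); 
for P in(plate,foot): draw(im1,"top",P,395,175,9,(0,0,255))
im2=crop(cv2.imread("pics/a_scene.png"),220,210,60,65,9)
for P in(plate,foot): draw(im2,"scene",P,220,210,9,(0,0,255))
cv2.imwrite("pics/o1.png",cv2.resize(np.hstack([im1,im2]),None,fx=.74,fy=.74))
im=crop(cv2.imread("pics/e_scene.png"),220,200,60,65,9)
draw(im,"scene",plate,220,200,9,(0,0,255));draw(im,"scene",foot,220,200,9,(0,0,255))
# lamp from tcp
L=frame([0,0,0],.0456,.263); o=np.array([527.7,-304.2,88.3])-L[1]@np.array([4.5,0,27]); L=(o,L[1]); print(o)
for x in(45,-30): draw(im,"scene",w(L,[(x,25,0),(x,25,45),(x,-25,45),(x,-25,0)]),220,200,9,(0,255,0))
cv2.imwrite("pics/o2.png",im)
E
```

```text
[ 530.3713766  -304.07810072   61.05850798]
```

View pics/o1.png

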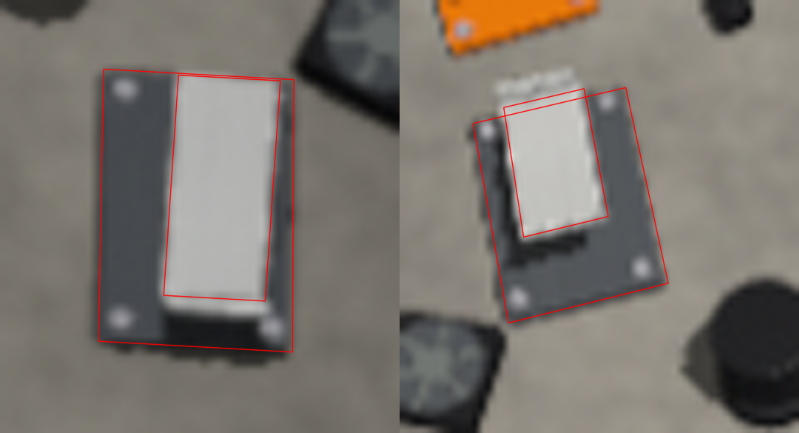

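View pics/o2.png

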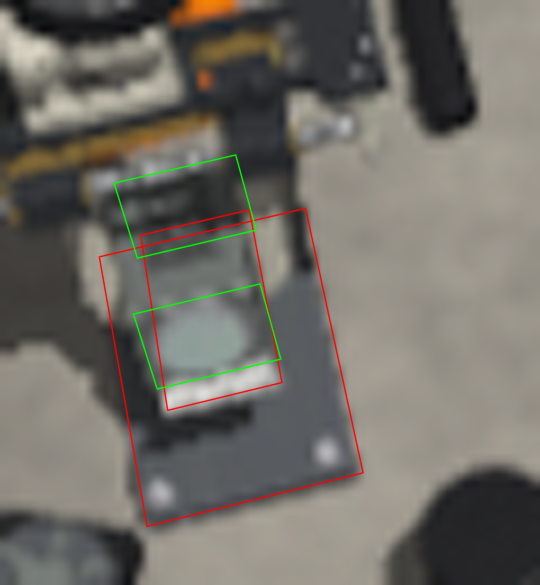

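Request:
{"name": "step_arm", "arguments": {
  "increments": [
    [[0,1.2,0],[0,0,0],40],
    [[0,0,0],[0,0,0],40],
    [[0,0,0],[0,0,0],40]
  ]
}}

```text
time: 12.9
ee_pos: [527.8, -304.0, 88.4]
ee_rot: [-3.138, 0.264, -3.096]
contact_force: [4.5, -1.5, 3.5]
grip_width: 49.6
```

Request:
{"name": "step_arm", "arguments": {
  "increments": [
    [[0,0,0],[0,0,0],54],
    [[0,0,0],[0,0,0],60],
    [[0,0,0],[0,0,0],75],
    [[0,0,0],[0,0,0],93],
    [[0,0,0],[0,0,0],93],
    [[0,0,0],[0,0,0],93]
  ]
}}

```text
time: 13.5
ee_pos: [526.0, -302.1, 87.2]
ee_rot: [3.141, 0.26, -3.096]
contact_force: [0.5, -0.3, -0.2]
grip_width: 87.5
```

Request:
{"name": "step_arm", "arguments": {
  "increments": [
    [[0,0,-15],[0,0,0],93],
    [[0,0,-30],[0,0,0],93],
    [[0,0,-40],[0,0,0],93],
    [[0,0,-40],[0,0,0],93],
    [[10,20,-20],[0,0.83,0],93],
    [[0,40,0],[0,0.83,0],93],
    [[0,40,0],[0,0.83,0],93],
    [[0,40,0],[0,0,0],93],
    [[0,40,0],[0,0,0],93],
    [[0,40,0],[0,0,0],93]
  ]
}}

```text
time: 14.5
ee_pos: [468.9, -82.9, 224.9]
ee_rot: [3.142, 0.0, -3.096]
contact_force: [1.5, -0.3, -0.6]
grip_width: 93.0
```

```bash
python3 look.py f lamp lamp_glass rest_plate cover_hinge cover_fin toggle_tip|grep -v "\["x |grep -v R; python3 - <<'E'
from ov import *
F=frame([537.5,-303,63],.045,.26)
plate=w(F,[(50,23,0),(50,-23,0),(-50,-23,0),(-50,23,0)])
L=[w(F,[(x-5,25,z),(x-5,-25,z)]) for x,z in((45,45),(-30,45),(45,0))]
out=[]
for cam,x,y in(("top",395,175),("scene",220,200)):
    im=crop(cv2.imread(f"pics/f_{cam}.png"),x,y,60,65,9); raw=im.copy()
    draw(im,cam,plate,x,y,9,(0,0,255)); draw(im,cam,np.vstack([L[0],L[1][::-1]]),x,y,9,(0,255,0)); draw(im,cam,np.vstack([L[0],L[2][::-1]]),x,y,9,(0,255,0))
    out.append(np.vstack([raw,im])if 0 else im); cv2.imwrite(f"pics/f4_{cam}.png",raw)
cv2.imwrite("pics/f4.png",cv2.resize(np.hstack(out),None,fx=.74,fy=.74))
E
```

```text
scene lamp [ 532. -308.   64.] 0.61
scene lamp [459. 505.   0.] 0.61
scene lamp [337.  82.  -1.] 0.54
scene lamp_glass [315.  45.  18.] 0.75
scene lamp_glass [ 566. -298.   96.] 0.68
scene rest_plate [ 353. -318.   65.] 0.77
scene rest_plate [ 275. -509.   64.] 0.61
scene rest_plate [ 536. -301.   66.] 0.39
scene cover_hinge [558. 254.  75.] 0.73
scene cover_fin [453. 264. 100.] 0.56
scene 361.3513743795247 314.74114854440285 200.97885583588678 [[0.227, 0.974, 0.01], [0.823, -0.186, -0.537], [-0.521, 0.131, -0.843]] [ -93.2 -344.2 1706.4]
top lamp [ 531. -306.   61.] 0.81
top lamp [340.  86.  -2.] 0.63
top lamp_glass [ 574. -301.   95.] 0.8
top lamp_glass [ 629. -385.    1.] 0.55
top rest_plate [ 352. -320.   64.] 0.97
top rest_plate [ 538. -302.   62.] 0.51
top cover_hinge [567. 253.  80.] 0.79
top cover_hinge [459. 509.   5.] 0.25
top cover_fin [448. 263.  99.] 0.84
top cover_fin [460. 506.   3.] 0.63
top cover_fin [712.  13.   0.] 0.43
top 465.81024758470727 320.87269781965364 198.71363717065498 [[0.101, -0.995, 0.003], [-0.975, -0.099, -0.201], [0.2, 0.017, -0.98]] [ -33.6  518.6 1362.6]
{'time': 15.2, 'joints': array([-4.14042021e-01,  1.38424745e-01,  1.72711087e+00, -1.05597841e-05,
        1.27625774e+00, -2.02959090e+00]), 'qvel': array([ 0.0070573 , -0.0013707 ,  0.00130099, -0.00138478, -0.00079053,
       -0.00095326]), 'effort': array([-6.22107228e-02, -3.57717562e+01, -2.75635993e+01, -5.03157964e-02,
        6.25763764e-02, -1.61532513e-03]), 'ee_pos': array([469.10764029, -85.12446016, 224.80734099]), 'ee_rot': array([ 3.14151283e+00, -1.84417761e-04, -3.09683702e+00]), 'contact_force': array([-0.03259031,  0.00954242, -0.20405795]), 'ft_torque': array([ 0.02306923, -0.04799111,  0.01980289]), 'grip_width': 93.0179326101104}
```

View pics/f4.png

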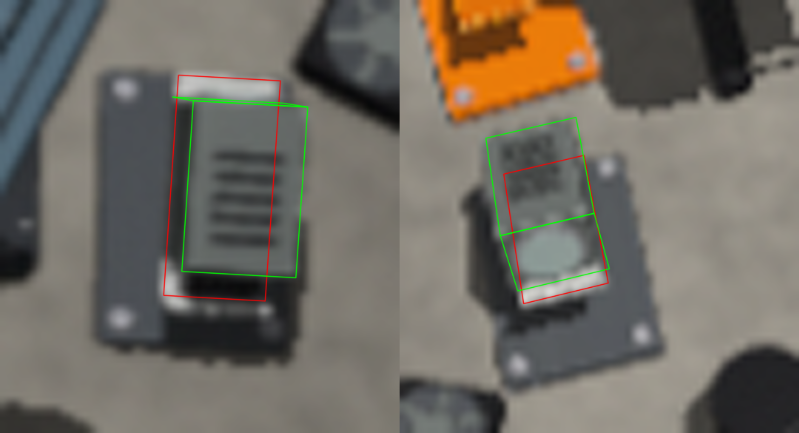

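View pics/f4_top.png

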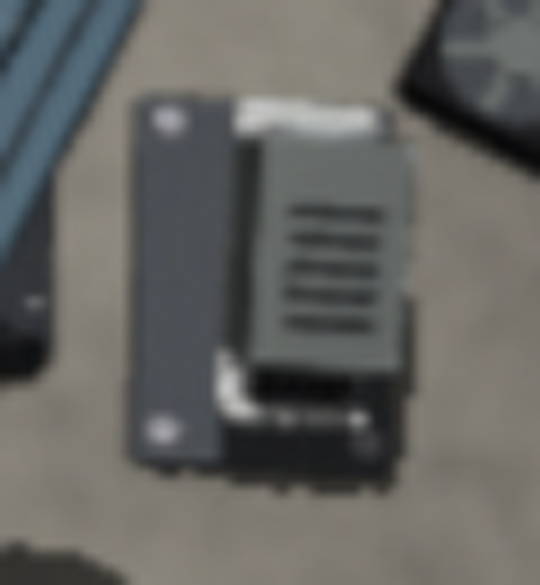

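The lamp lies in line on the plate, within about 1 mm of the model outline in both views, glass end uphill and plug at the lip. Now the cover.

Request:
{"name": "step_arm", "arguments": {
  "increments": [
    [[0,0,0],[0,0,0.6],60],
    [[0,0,0],[0,0,0.55],60],
    [[0,40,0],[0,0,0],60],
    [[0,40,0],[0,0,0],60],
    [[0,40,0],[0,0,0],60],
    [[0,40,0],[0,0,0],60],
    [[0,40,0],[0,0,0],60],
    [[0,40,0],[0,0,0],60],
    [[0,40,0],[0,0,0],60],
    [[0,40,0],[0,0,0],60]
  ]
}}

```text
time: 16.2
ee_pos: [493.0, 236.1, 224.9]
ee_rot: [-3.142, 0.0, 3.067]
contact_force: [0.0, -0.8, -0.1]
grip_width: 60.1
```

Request:
{"name": "step_arm", "arguments": {
  "increments": [
    [[0,20,0],[0,0,0],60],
    [[0,0,0],[0,0,0],60],
    [[0,0,0],[0,0,0],60]
  ]
}}

```text
time: 16.5
ee_pos: [494.3, 254.3, 224.6]
ee_rot: [-3.141, -0.001, 3.068]
contact_force: [-0.8, -1.1, -0.4]
grip_width: 60.0
```

```bash
python3 tgt.py 444.4 261.2 160 -.076 0;python3 - <<'E'
from ov import *
from bench import optics
for c in("top","scene"): cv2.imwrite(f"pics/g_{c}.png",optics.snapshot(c)["color"])
# unit model on clean pic
U=frame([534,254,0],-.076,0)
im=[]
for c,x,y in(("top",200,135),("scene",345,160)):
    a=crop(cv2.imread(f"pics/a_{c}.png"),x,y,90,95,6) if c=="top" else crop(cv2.imread(f"pics/a_{c}.png"),x,y,75,80,7)
    k=6 if c=="top" else 7
    draw(a,c,w(U,[(110,90,70),(110,-90,70),(-110,-90,70),(-110,90,70)]),x,y,k,(0,0,255))
    draw(a,c,w(U,[(30,35,127),(30,-35,127),(-65,-35,127),(-65,35,127)]),x,y,k,(0,255,0))
    draw(a,c,w(U,[(-65,5,119),(-65,-5,119),(-99,-5,119),(-99,5,119)]),x,y,k,(255,0,255))
    im.append(a[:540])
cv2.imwrite("pics/g1.png",cv2.resize(np.hstack(im),None,fx=.74,fy=.74))
E
```

```text
pos [494.3 254.3 224.6] rot [-3.141e+00 -1.000e-03  3.068e+00] F [-0.8 -1.1 -0.4] w 60.0 t 16.5
shift [50.3  3.3 64.6]
turn [-0.01 -0.01  0.02]
```

View pics/g1.png

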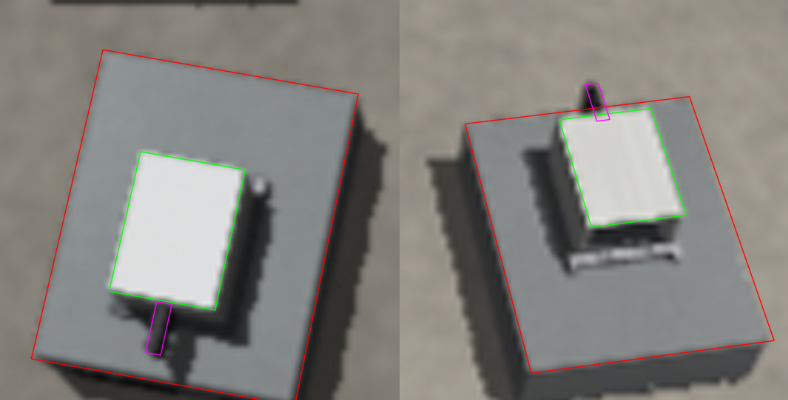

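Overlay of unit, cover and fin model agrees with both views.

Request:
{"name": "step_arm", "arguments": {
  "increments": [
    [[25,1.6,20],[0,0,0],60],
    [[25,1.7,20],[0,0,0],60],
    [[0,0,25],[0,0,0],60],
    [[0,0,25],[0,0,0],60],
    [[0,0,20],[0,0,0],60],
    [[0,0,7.5],[0,0,0],60],
    [[0,0,0],[0,0,0],60],
    [[0,0,0],[0,0,0],60]
  ]
}}

```text
time: 17.4
ee_pos: [445.7, 261.1, 108.3]
ee_rot: [3.141, 0.001, 3.066]
contact_force: [0.2, -0.6, -0.1]
grip_width: 60.2
```

Request:
{"name": "step_arm", "arguments": {
  "increments": [
    [[0,0,0],[0,0,0],40],
    [[0,0,0],[0,0,0],25],
    [[0,0,0],[0,0,0],15],
    [[0,0,0],[0,0,0],0],
    [[0,0,0],[0,0,0],0],
    [[0,0,0],[0,0,0],0]
  ],
  "squeeze": 10
}}

```text
time: 18.0
ee_pos: [444.8, 261.6, 107.4]
ee_rot: [3.142, -0.0, 3.067]
contact_force: [-0.3, -0.6, 0.3]
grip_width: 17.3
```

```bash
cat > arc.py <<'E'
import numpy as np
from scipy.spatial.transform import Rotation as Rn
from bench import monitor
o=monitor.get_obs(); H=np.array([564,252,77]); yaw=-.076
g=np.array(o["ee_pos"])-[0,0,3]
d=g-H; x=d[0]*np.cos(yaw)+d[1]*np.sin(yaw); z=d[2]; y=-d[0]*np.sin(yaw)+d[1]*np.cos(yaw)
print("cover frame",round(x,1),round(y,1),round(z,1),o["grip_width"],o["contact_force"])
th=np.linspace(0,1.65,12); 
X=x*np.cos(th)+z*np.sin(th);Z=-x*np.sin(th)+z*np.cos(th)
print(np.round(np.c_[th[1:],-np.diff(X),-np.diff(Z)],1).tolist())
E
python3 arc.py
```

```text
cover frame -119.5 0.5 27.4 17.29076720578565 [-0.28234493 -0.58475301  0.33606698]
[[0.2, -5.4, -17.6], [0.3, -8.0, -16.5], [0.4, -10.4, -15.2], [0.6, -12.5, -13.4], [0.8, -14.4, -11.4], [0.9, -15.9, -9.1], [1.0, -17.1, -6.6], [1.2, -17.9, -4.0], [1.3, -18.3, -1.3], [1.5, -18.3, 1.5], [1.6, -17.9, 4.2]]
```

Fingers still closing; wait a bit.

Request:
{"name": "step_arm", "arguments": {
  "increments": [
    [[0,0,0],[0,0,0],0],
    [[0,0,0],[0,0,0],0],
    [[0,0,0],[0,0,0],0]
  ],
  "squeeze": 12
}}

```text
time: 18.3
ee_pos: [444.9, 262.4, 107.5]
ee_rot: [3.14, 0.0, 3.067]
contact_force: [0.7, 5.5, -1.6]
grip_width: 10.1
```

Request:
{"name": "step_arm", "arguments": {
  "increments": [
    [[-2,0,-9],[0,0,0],0],
    [[-3.4,0,-8.6],[0,0,0],0],
    [[-8,0,-16.5],[0,0,0],0],
    [[0,0,0],[0,0,0],0]
  ]
}}

```text
time: 18.7
ee_pos: [458.9, 261.2, 142.9]
ee_rot: [3.14, 0.001, 3.067]
contact_force: [-2.0, 4.3, 3.2]
grip_width: 10.1
```

Request:
{"name": "step_arm", "arguments": {
  "increments": [
    [[-5,0.4,-7.8],[0,0,0],0],
    [[-5.4,0.4,-7.4],[0,0,0],0],
    [[-6.1,0,-6.9],[0,0,0],0],
    [[-6.4,0,-6.5],[0,0,0],0],
    [[-7,0,-6],[0,0,0],0],
    [[-7.4,0,-5.4],[0,0,0],0],
    [[-7.8,0,-4.8],[0,0,0],0],
    [[-8.1,0,-4.3],[0,0,0],0],
    [[0,0,0],[0,0,0],0]
  ]
}}

```text
time: 19.6
ee_pos: [513.3, 256.7, 191.5]
ee_rot: [-3.141, 0.002, 3.066]
contact_force: [0.5, -1.5, 1.3]
grip_width: 9.9
```

Request:
{"name": "step_arm", "arguments": {
  "increments": [
    [[-8.5,0,-3.6],[0,0,0],0],
    [[-8.6,0,-3],[0,0,0],0],
    [[-8.9,0,-2.3],[0,0,0],0],
    [[-9,0,-1.7],[0,0,0],0],
    [[-9.1,0,-1],[0,0,0],0],
    [[-9.2,0,-0.3],[0,0,0],0],
    [[0,0,0],[0,0,0],0]
  ]
}}

```text
time: 20.3
ee_pos: [566.5, 252.3, 202.5]
ee_rot: [-3.14, 0.002, 3.066]
contact_force: [0.2, -5.6, -0.5]
grip_width: 9.8
```

Request:
{"name": "step_arm", "arguments": {
  "increments": [
    [[-9.1,-0.5,0.5],[0,0,0],0],
    [[-9.1,-0.4,1],[0,0,0],0],
    [[-9,0,1.8],[0,0,0],0],
    [[-7,0,2],[0,0,0],0],
    [[0,0,0],[0,0,0],0]
  ]
}}

```text
time: 20.8
ee_pos: [600.3, 249.4, 197.0]
ee_rot: [-3.141, 0.002, 3.066]
contact_force: [1.3, -3.8, 0.6]
grip_width: 9.8
```

Request:
{"name": "step_arm", "arguments": {
  "increments": [
    [[-3,0,0.9],[0,0,0],0],
    [[0,0,0],[0,0,0],0]
  ]
}}

```text
time: 21.0
ee_pos: [602.2, 249.3, 196.4]
ee_rot: [-3.141, 0.001, 3.067]
contact_force: [0.3, -5.4, 0.0]
grip_width: 10.1
```

Request:
{"name": "step_arm", "arguments": {
  "increments": [
    [[-2,0,0.7],[0,0,0],0],
    [[0,0,0],[0,0,0],0]
  ]
}}

```text
time: 21.2
ee_pos: [603.9, 249.1, 195.8]
ee_rot: [-3.141, 0.001, 3.067]
contact_force: [-1.6, -5.6, 0.8]
grip_width: 10.0
```

Request:
{"name": "step_arm", "arguments": {
  "increments": [
    [[-2,0,0.7],[0,0,0],0],
    [[0,0,0],[0,0,0],0]
  ]
}}

```text
time: 21.4
ee_pos: [605.8, 248.9, 195.2]
ee_rot: [-3.141, 0.001, 3.067]
contact_force: [-0.5, -4.9, 1.1]
grip_width: 10.0
```

Request:
{"name": "step_arm", "arguments": {
  "increments": [
    [[-1.5,0,0.5],[0,0,0],0],
    [[0,0,0],[0,0,0],0]
  ]
}}

```text
time: 21.6
ee_pos: [607.2, 248.8, 194.7]
ee_rot: [-3.141, 0.001, 3.067]
contact_force: [-0.5, -5.3, 1.7]
grip_width: 10.0
```

Request:
{"name": "step_arm", "arguments": {
  "increments": [
    [[-2,0,0.7],[0,0,0],0],
    [[0,0,0],[0,0,0],0]
  ]
}}

```text
time: 21.8
ee_pos: [608.4, 248.7, 194.2]
ee_rot: [-3.141, -0.001, 3.067]
contact_force: [-4.5, -6.0, 3.3]
grip_width: 9.8
```

```bash
python3 look.py h cover_fin cover_hinge toggle_tip|grep -v "\["x |grep -v R; python3 -c "
import cv2,numpy as np
t=cv2.imread('pics/h_top.png');s=cv2.imread('pics/h_scene.png')
a=cv2.resize(t[130:240,190:300],None,fx=4,fy=4,interpolation=2);b=cv2.resize(s[140:250,340:450],None,fx=5,fy=5,interpolation=2)
cv2.imwrite('pics/h4.png',b);cv2.imwrite('pics/h5.png',a)"
```

```text
scene cover_fin [601. 249. 185.] 0.85
scene cover_hinge [560. 258.  77.] 0.64
scene 361.3513743795247 314.74114854440285 200.97885583588678 [[0.227, 0.974, 0.01], [0.823, -0.186, -0.537], [-0.521, 0.131, -0.843]] [ -93.2 -344.2 1706.4]
top cover_fin [597. 251. 188.] 0.72
top cover_hinge [562. 253.  79.] 0.49
top cover_hinge [ 419. -489.    1.] 0.34
top toggle_tip [534. 254.   2.] 0.74
top toggle_tip [598. 250. 186.] 0.22
top 465.81024758470727 320.87269781965364 198.71363717065498 [[0.101, -0.995, 0.003], [-0.975, -0.099, -0.201], [0.2, 0.017, -0.98]] [ -33.6  518.6 1362.6]
{'time': 22.2, 'joints': array([ 2.19087707e-01,  4.81491529e-01,  1.32070440e+00, -6.84019340e-04,
        1.34038496e+00, -1.27699612e+00]), 'qvel': array([-0.00052581, -0.00115976, -0.0003509 ,  0.00154908,  0.00110345,
        0.00085569]), 'effort': array([  2.51984037, -54.05991554, -29.82207835,   1.52493797,
        -1.88439019,  -0.10982915]), 'ee_pos': array([608.36450755, 248.73760807, 194.21335723]), 'ee_rot': array([-3.14066920e+00, -7.53127114e-04,  3.06703635e+00]), 'contact_force': array([-4.85806808, -4.48517001,  3.29608115]), 'ft_torque': array([-0.89257962,  0.76586998, -0.06466355]), 'grip_width': 9.821485852962779}
```

View pics/h4.png

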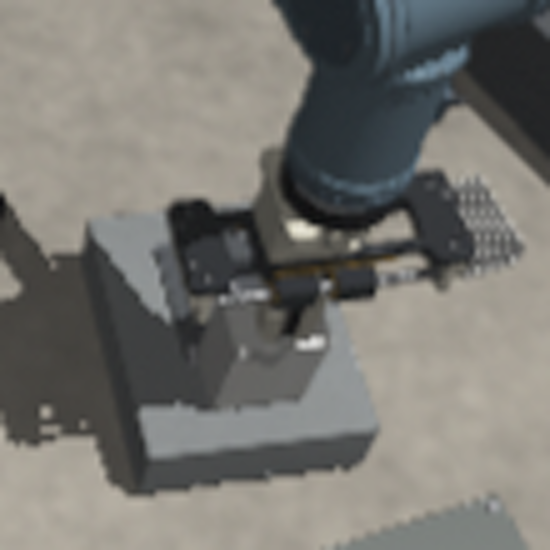

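View pics/h5.png

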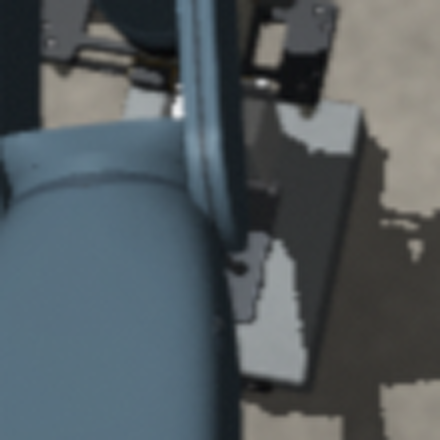

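Request:
{"name": "step_arm", "arguments": {
  "increments": [
    [[-2,0,0.4],[0,0,0],0],
    [[0,0,0],[0,0,0],0]
  ]
}}

```text
time: 22.4
ee_pos: [608.7, 248.7, 194.1]
ee_rot: [-3.14, -0.004, 3.067]
contact_force: [-10.5, -6.1, 8.1]
grip_width: 9.7
```

Request:
{"name": "step_arm", "arguments": {
  "increments": [
    [[2,0,-0.5],[0,0,0],0],
    [[0,0,0],[0,0,0],20],
    [[0,0,0],[0,0,0],40],
    [[0,0,0],[0,0,0],40],
    [[0,0,0],[0,0,0],40],
    [[0,0,-25],[0,0,0],40],
    [[0,0,-40],[0,0,0],40],
    [[0,0,-5],[0,0,0],40],
    [[0,0,0],[0,0,0],0]
  ]
}}

```text
time: 23.3
ee_pos: [610.0, 249.5, 265.7]
ee_rot: [3.14, 0.004, 3.067]
contact_force: [-0.1, -0.3, 0.3]
grip_width: 35.5
```

Request:
{"name": "step_arm", "arguments": {
  "increments": [
    [[33,-18,0],[0,0,0],0],
    [[33,-18,0],[0,0,0],0],
    [[32,-18,0],[0,0,0],0],
    [[0,0,0],[0,0,0],0],
    [[0,0,0],[0,0,0],0]
  ]
}}

```text
time: 23.8
ee_pos: [506.6, 202.5, 263.1]
ee_rot: [3.142, -0.001, 3.067]
contact_force: [-0.4, -0.4, 0.9]
grip_width: 1.2
```

```bash
python3 look.py i cover_fin cover_hinge toggle_tip|grep -v "\["x |grep -v R; python3 tgt.py 505 202 117 -.076 0; python3 - <<'E'
from ov import *
U=frame([534,254,0],-.076,0); im=[]
for c,x,y in(("top",200,135),("scene",345,160)):
    k=6 if c=="top" else 7
    a=crop(cv2.imread(f"pics/i_{c}.png"),x,y,*((90,95) if c=="top" else (75,80)),k)
    q=w(U,[(-25,0,76),(-25,-17.4,112)]); draw(a,c,q,x,y,k,(0,0,255),False)
    im.append(a[:540])
cv2.imwrite("pics/i1.png",cv2.resize(np.hstack(im),None,fx=.74,fy=.74))
E
```

```text
scene cover_fin [605. 247. 186.] 0.77
scene cover_hinge [562. 253.  76.] 0.88
scene cover_hinge [ 624. -384.   -4.] 0.41
scene cover_hinge [ 426. -484.   -0.] 0.17
scene 361.3513743795247 314.74114854440285 200.97885583588678 [[0.227, 0.974, 0.01], [0.823, -0.186, -0.537], [-0.521, 0.131, -0.843]] [ -93.2 -344.2 1706.4]
top cover_hinge [ 539. -303.   61.] 0.59
top 465.81024758470727 320.87269781965364 198.71363717065498 [[0.101, -0.995, 0.003], [-0.975, -0.099, -0.201], [0.2, 0.017, -0.98]] [ -33.6  518.6 1362.6]
{'time': 24.2, 'joints': array([ 1.75800133e-01,  2.38704195e-01,  1.50521295e+00,  5.67187441e-05,
        1.39808882e+00, -1.32038517e+00]), 'qvel': array([-1.89625798e-03, -6.34418141e-03,  4.23586809e-03, -1.12235918e-03,
        2.81106788e-05, -7.25204826e-04]), 'effort': array([-5.61108260e-03, -4.29980135e+01, -2.89166987e+01,  5.16392422e-03,
        7.70577975e-02,  5.71076362e-04]), 'ee_pos': array([507.74310299, 202.74645224, 263.42567586]), 'ee_rot': array([-3.14154436e+00, -4.14272015e-04,  3.06697186e+00]), 'contact_force': array([ 0.01924198, -0.2231911 , -0.22898577]), 'ft_torque': array([ 0.02595997, -0.01215112,  0.00055418]), 'grip_width': 0.7522200891850035}
pos [507.7 202.7 263.4] rot [-3.142 -0.     3.067] F [ 0.  -0.2 -0.2] w 0.8 t 24.2
shift [  2.6  -0.9 146.4]
turn [-0.   -0.    0.01]
```

View pics/i1.png

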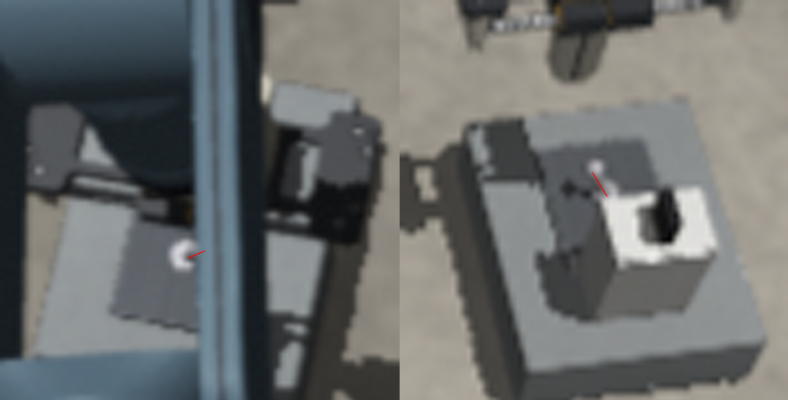

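Request:
{"name": "step_arm", "arguments": {
  "increments": [
    [[2,-1,40],[0,0,0],0],
    [[0,0,40],[0,0,0],0],
    [[0,0,40],[0,0,0],0],
    [[0,0,22],[0,0,0],0],
    [[0,0,4],[0,0,0],0],
    [[0,8,0],[0,0,0],0],
    [[0,8,0],[0,0,0],0],
    [[0,0,0],[0,0,0],0]
  ]
}}

```text
time: 25.0
ee_pos: [507.8, 219.2, 119.6]
ee_rot: [3.14, 0.004, 3.068]
contact_force: [-0.6, -0.0, 1.4]
grip_width: 0.5
```

Request:
{"name": "step_arm", "arguments": {
  "increments": [
    [[0,4,0],[0,0,0],0],
    [[0,4,0],[0,0,0],0],
    [[0,4,0],[0,0,0],0],
    [[0,4,0],[0,0,0],0],
    [[0,0,0],[0,0,0],0]
  ]
}}

```text
time: 25.5
ee_pos: [507.6, 234.3, 117.8]
ee_rot: [3.141, 0.0, 3.067]
contact_force: [-0.4, -1.1, 0.3]
grip_width: 0.3
```

Request:
{"name": "step_arm", "arguments": {
  "increments": [
    [[0,3,0],[0,0,0],0],
    [[0,3,0],[0,0,0],0],
    [[0,0,0],[0,0,0],0]
  ]
}}

```text
time: 25.8
ee_pos: [507.9, 240.0, 117.7]
ee_rot: [3.141, -0.0, 3.067]
contact_force: [0.1, -0.4, 0.5]
grip_width: 0.5
```

Request:
{"name": "step_arm", "arguments": {
  "increments": [
    [[0,3,0],[0,0,0],0],
    [[0,3,0],[0,0,0],0],
    [[0,0,0],[0,0,0],0]
  ]
}}

```text
time: 26.1
ee_pos: [508.4, 246.0, 117.6]
ee_rot: [3.141, -0.0, 3.067]
contact_force: [0.8, 0.4, 0.1]
grip_width: 0.6
```

Request:
{"name": "step_arm", "arguments": {
  "increments": [
    [[0,2,0],[0,0,0],0],
    [[0,2,0],[0,0,0],0],
    [[0,0,0],[0,0,0],0]
  ]
}}

```text
time: 26.4
ee_pos: [508.6, 249.8, 117.6]
ee_rot: [-3.142, -0.0, 3.067]
contact_force: [0.7, -1.2, -0.0]
grip_width: 0.4
```

```bash
python3 look.py j toggle_tip|grep tip; python3 -c "
import cv2,numpy as np
s=cv2.imread('pics/j_scene.png');t=cv2.imread('pics/j_top.png')
cv2.imwrite('pics/j4.png',np.hstack([cv2.resize(s[155:245,345:425],None,fx=5,fy=5,interpolation=2),cv2.resize(t[135:225,200:280],None,fx=5,fy=5,interpolation=2)]))"
```

```text
(no output)
```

View pics/j4.png

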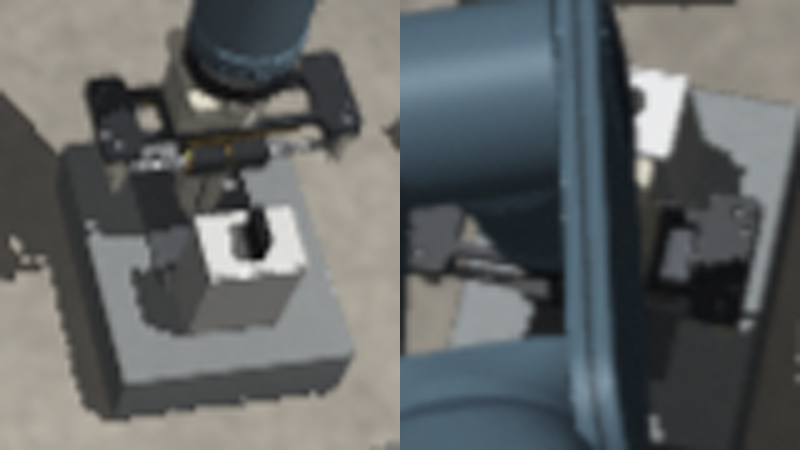

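Request:
{"name": "step_arm", "arguments": {
  "increments": [
    [[0,2,0],[0,0,0],0],
    [[0,0,0],[0,0,0],0]
  ]
}}

```text
time: 26.8
ee_pos: [508.9, 251.6, 117.8]
ee_rot: [-3.141, -0.0, 3.067]
contact_force: [-0.5, -1.1, -0.2]
grip_width: 0.7
```

Request:
{"name": "step_arm", "arguments": {
  "increments": [
    [[0,2,0],[0,0,0],0],
    [[0,0,0],[0,0,0],0]
  ]
}}

```text
time: 27.0
ee_pos: [509.0, 252.7, 117.7]
ee_rot: [-3.14, -0.0, 3.067]
contact_force: [-0.4, -5.1, 0.4]
grip_width: 0.7
```

Request:
{"name": "step_arm", "arguments": {
  "increments": [
    [[0,2,0],[0,0,0],0],
    [[0,0,0],[0,0,0],0]
  ]
}}

```text
time: 27.2
ee_pos: [509.0, 253.0, 117.7]
ee_rot: [-3.136, -0.001, 3.068]
contact_force: [-0.9, -11.3, 0.7]
grip_width: 0.3
```

Request:
{"name": "step_arm", "arguments": {
  "increments": [
    [[0,-15,0],[0,0,0],0],
    [[0,-15,0],[0,0,0],0],
    [[0,0,-40],[0,0,0],0],
    [[0,0,-40],[0,0,0],0],
    [[0,0,-40],[0,0,0],40],
    [[0,0,-28],[0,0,0],40],
    [[-20,0,0],[0,0,0],40],
    [[-40,13,0],[0,0,0],40],
    [[-38,14,0],[0,0,0],40],
    [[0,0,0],[0,0,0],40]
  ]
}}

```text
time: 28.2
ee_pos: [610.4, 244.9, 263.7]
ee_rot: [3.141, 0.0, 3.066]
contact_force: [0.2, 0.4, -0.0]
grip_width: 38.8
```

```bash
python3 look.py k toggle_tip cover_fin|grep -E "tip|fin"; python3 tgt.py 608.4 249.2 194.2 -.076 0; python3 - <<'E'
from ov import *
U=frame([534,254,0],-.076,0); im=[]
for c,x,y in(("top",200,135),("scene",345,160)):
    k=6 if c=="top" else 7
    a=crop(cv2.imread(f"pics/k_{c}.png"),x,y,*((90,95) if c=="top" else (75,80)),k)
    q=w(U,[(-25,0,76),(-25,17.4,112)]); draw(a,c,q,x,y,k,(0,0,255),False)
    im.append(a[:540])
cv2.imwrite("pics/k1.png",cv2.resize(np.hstack(im),None,fx=.74,fy=.74))
E
```

```text
scene cover_fin [603. 246. 184.] 0.71
top cover_fin [599. 252. 186.] 0.8
pos [605.8 245.  266.6] rot [3.141 0.    3.067] F [-0.8 -0.7 -0.1] w 40.1 t 28.5
shift [-2.3  4.4 72.4]
turn [0.   0.   0.01]
```

View pics/k1.png

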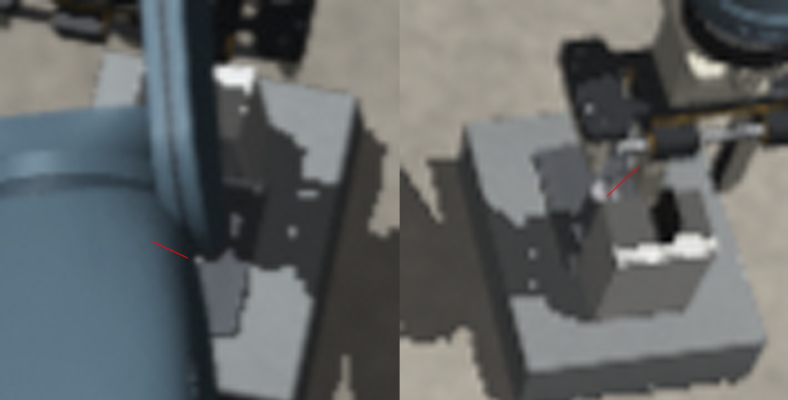

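The gripper hides the ball; I move aside to verify the toggle before shutting the cover.

Request:
{"name": "step_arm", "arguments": {
  "increments": [
    [[0,-45,-20],[0,0,0],40],
    [[0,-45,0],[0,0,0],40],
    [[0,-45,0],[0,0,0],40],
    [[0,-45,0],[0,0,0],40],
    [[0,0,0],[0,0,0],40]
  ]
}}

```text
time: 29.0
ee_pos: [592.3, 60.7, 286.9]
ee_rot: [-3.139, 0.001, 3.062]
contact_force: [-0.7, 1.4, 0.1]
grip_width: 39.9
```

```bash
python3 look.py l toggle_tip|grep -E "tip|fin";  python3 - <<'E'
from ov import *
U=frame([534,254,0],-.076,0); im=[]
for c,x,y in(("top",200,135),("scene",345,160)):
    k=6 if c=="top" else 7
    a=crop(cv2.imread(f"pics/l_{c}.png"),x,y,*((90,95) if c=="top" else (75,80)),k)
    q=w(U,[(-25,0,76),(-25,17.4,112)]); draw(a,c,q,x,y,k,(0,0,255),False)
    im.append(a[:540])
cv2.imwrite("pics/l1.png",cv2.resize(np.hstack(im),None,fx=.74,fy=.74))
E
```

```text
scene toggle_tip [ 340. -192.   -2.] 0.75
scene toggle_tip [510. 273. 111.] 0.52
top toggle_tip [515. 275. 110.] 0.47
```

View pics/l1.png

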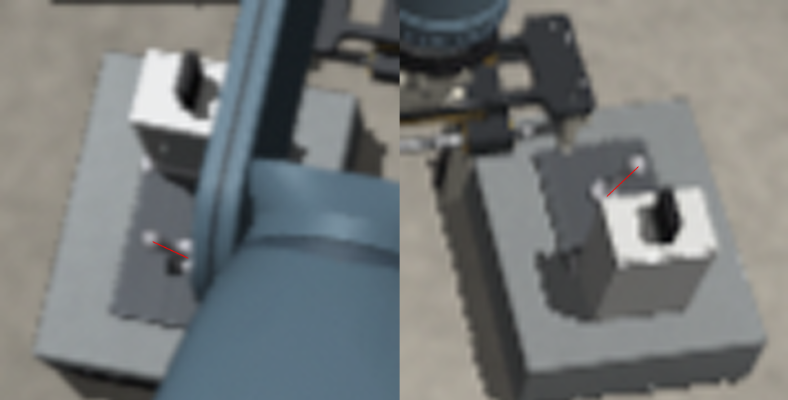

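Ball lies at the modelled fully-left position (638,165 in the crop; finder (510–515, 274, 111)). Back to the fin.

Request:
{"name": "step_arm", "arguments": {
  "increments": [
    [[0,45,0],[0,0,0],40],
    [[0,45,0],[0,0,0],40],
    [[0,45,0],[0,0,0],40],
    [[0,45,10],[0,0,0],40],
    [[0,5,0],[0,0,0],40],
    [[0,0,0],[0,0,0],40],
    [[0,0,0],[0,0,0],40]
  ]
}}

```text
time: 29.9
ee_pos: [606.8, 250.4, 275.9]
ee_rot: [-3.141, 0.0, 3.068]
contact_force: [-0.2, -0.9, 1.1]
grip_width: 40.2
```

```bash
python3 tgt.py 607.5 249.3 195 -.076 0
```

```text
pos [606.8 250.4 275.9] rot [-3.141  0.     3.068] F [-0.2 -0.9  1.1] w 40.2 t 29.9
shift [-0.8 -1.  80.9]
turn [-0.01  0.    0.02]
```

Request:
{"name": "step_arm", "arguments": {
  "increments": [
    [[-1,-1,35],[0,0,0],40],
    [[0,0,30],[0,0,0],40],
    [[0,0,15],[0,0,0],40],
    [[0,0,0],[0,0,0],25],
    [[0,0,0],[0,0,0],0],
    [[0,0,0],[0,0,0],0],
    [[0,0,0],[0,0,0],0],
    [[0,0,0],[0,0,0],0],
    [[0,0,0],[0,0,0],0],
    [[0,0,0],[0,0,0],0]
  ],
  "squeeze": 12
}}

```text
time: 30.9
ee_pos: [608.7, 248.7, 197.3]
ee_rot: [-3.141, 0.002, 3.067]
contact_force: [-0.1, -4.0, 5.8]
grip_width: 9.8
```

```bash
python3 - <<'E'
import numpy as np
from bench import monitor
o=monitor.get_obs();g=np.array(o["ee_pos"])-[0,0,3];print(o["ee_pos"],o["contact_force"],o["grip_width"])
for hx in(564,566,568):
    H=np.array([hx,252,77]);d=g-H;yaw=-.076
    X=d[0]*np.cos(yaw)+d[1]*np.sin(yaw);Z=d[2]
    th=1.65; x=X*np.cos(th)-Z*np.sin(th); z=X*np.sin(th)+Z*np.cos(th)
    print(hx,"cover frame",x,z)
    t=np.linspace(1.65,0,23);a=x*np.cos(t)+z*np.sin(t);b=-x*np.sin(t)+z*np.cos(t)
    if hx==566: print(np.round(np.c_[-np.diff(a),-np.diff(b)],1).tolist(), a[-1],b[-1])
E
```

```text
[608.67567037 248.66887495 197.2676096 ] [-0.06424399 -4.03895941  5.77586167] 9.796961607860796
564 cover frame -120.44456560737369 35.38086791898953
566 cover frame -120.2867806120859 33.39289298355404
[[8.9, -2.9], [9.1, -2.2], [9.2, -1.5], [9.3, -0.8], [9.4, -0.1], [9.3, 0.6], [9.3, 1.3], [9.1, 2.0], [9.0, 2.7], [8.8, 3.3], [8.5, 4.0], [8.2, 4.6], [7.8, 5.2], [7.4, 5.8], [6.9, 6.3], [6.4, 6.8], [5.9, 7.3], [5.3, 7.7], [4.8, 8.1], [4.1, 8.4], [3.5, 8.7], [2.8, 8.9]] -120.2867806120859 33.39289298355404
568 cover frame -120.12899561679811 31.404918048118553
```

Request:
{"name": "step_arm", "arguments": {
  "increments": [
    [[4,-0.4,-3],[0,0,0],0],
    [[5,0,-2],[0,0,0],0],
    [[9.1,0,-2.2],[0,0,0],0],
    [[9.2,0,-1.5],[0,0,0],0],
    [[9.3,0,-0.8],[0,0,0],0],
    [[9.4,0,-0.1],[0,0,0],0],
    [[0,0,0],[0,0,0],0]
  ]
}}

```text
time: 31.6
ee_pos: [560.2, 252.7, 205.8]
ee_rot: [3.141, -0.001, 3.068]
contact_force: [-0.7, -0.1, 2.6]
grip_width: 9.5
```

Request:
{"name": "step_arm", "arguments": {
  "increments": [
    [[9.3,0,0.6],[0,0,0],0],
    [[9.3,0,1.3],[0,0,0],0],
    [[9.1,0,2],[0,0,0],0],
    [[9,0,2.7],[0,0,0],0],
    [[8.8,0,3.3],[0,0,0],0],
    [[8.5,0,4],[0,0,0],0],
    [[8.2,0,4.6],[0,0,0],0],
    [[0,0,0],[0,0,0],0]
  ]
}}

```text
time: 32.4
ee_pos: [497.7, 257.9, 185.8]
ee_rot: [3.14, -0.003, 3.067]
contact_force: [-0.7, 6.6, 0.2]
grip_width: 10.0
```

Request:
{"name": "step_arm", "arguments": {
  "increments": [
    [[7.8,0.6,5.2],[0,0,0],0],
    [[7.4,0,5.8],[0,0,0],0],
    [[6.9,0,6.3],[0,0,0],0],
    [[6.4,0,6.8],[0,0,0],0],
    [[5.9,0,7.3],[0,0,0],0],
    [[5.3,0,7.7],[0,0,0],0],
    [[4.8,0,8.1],[0,0,0],0],
    [[0,0,0],[0,0,0],0]
  ]
}}

```text
time: 33.2
ee_pos: [454.2, 261.5, 138.1]
ee_rot: [3.14, -0.002, 3.067]
contact_force: [1.5, 7.7, -2.6]
grip_width: 9.6
```

Request:
{"name": "step_arm", "arguments": {
  "increments": [
    [[4.1,0,8.4],[0,0,0],0],
    [[3.5,0,8.7],[0,0,0],0],
    [[2.5,0,6.5],[0,0,0],0],
    [[0,0,0],[0,0,0],0],
    [[0,0,0],[0,0,0],0]
  ]
}}

```text
time: 33.7
ee_pos: [444.9, 262.3, 115.0]
ee_rot: [3.14, -0.001, 3.067]
contact_force: [2.6, 8.7, -3.1]
grip_width: 9.7
```

Request:
{"name": "step_arm", "arguments": {
  "increments": [
    [[0.3,0.8,2],[0,0,0],0],
    [[0,0,0],[0,0,0],0]
  ]
}}

```text
time: 33.9
ee_pos: [444.4, 262.5, 113.2]
ee_rot: [-3.142, -0.001, 3.067]
contact_force: [0.6, 4.7, -1.1]
grip_width: 10.1
```

Request:
{"name": "step_arm", "arguments": {
  "increments": [
    [[0.3,0,2],[0,0,0],0],
    [[0,0,0],[0,0,0],0]
  ]
}}

```text
time: 34.1
ee_pos: [444.2, 262.5, 112.0]
ee_rot: [3.141, -0.001, 3.067]
contact_force: [-0.7, 5.6, 5.5]
grip_width: 10.2
```

Request:
{"name": "step_arm", "arguments": {
  "increments": [
    [[0.2,0,2],[0,0,0],0],
    [[0,0,0],[0,0,0],0]
  ]
}}

```text
time: 34.3
ee_pos: [444.5, 262.5, 111.0]
ee_rot: [3.141, 0.0, 3.067]
contact_force: [-1.7, 3.1, 10.7]
grip_width: 10.4
```

Request:
{"name": "step_arm", "arguments": {
  "increments": [
    [[0,0,0],[0,0,0],20],
    [[0,0,0],[0,0,0],40],
    [[0,0,0],[0,0,0],40],
    [[0,0,0],[0,0,0],40],
    [[0,0,-20],[0,0,0],40],
    [[0,0,-40],[0,0,0],40],
    [[0,0,-30],[0,0,0],0],
    [[0,0,0],[0,0,0],0],
    [[0,0,0],[0,0,0],0]
  ]
}}

```text
time: 35.2
ee_pos: [445.0, 262.3, 200.3]
ee_rot: [3.141, 0.001, 3.067]
contact_force: [-0.8, 0.1, -0.7]
grip_width: 20.5
```

```bash
python3 look.py m cover_fin|grep -E "tip|fin";  python3 tgt.py 475 258.7 154 -.076 0; python3 - <<'E'
from ov import *
U=frame([534,254,0],-.076,0); im=[]
for c,x,y in(("top",200,135),("scene",345,160)):
    k=6 if c=="top" else 7
    a=crop(cv2.imread(f"pics/m_{c}.png"),x,y,*((90,95) if c=="top" else (75,80)),k)
    draw(a,c,w(U,[(30,35,127),(30,-35,127),(-65,-35,127),(-65,35,127)]),x,y,k,(0,255,0))
    im.append(a[:540])
cv2.imwrite("pics/m1.png",cv2.resize(np.hstack(im),None,fx=.74,fy=.74))
E
```

```text
scene cover_fin [453. 258. 102.] 0.86
scene cover_fin [ 536. -302.   -3.] 0.55
top cover_fin [450. 261. 102.] 0.88
top cover_fin [ 667. -205.   -2.] 0.45
pos [444.1 262.  198.6] rot [-3.140e+00 -3.000e-03  3.067e+00] F [ 0.5  0.2 -0.8] w 4.7 t 35.4
shift [-31.2  -0.9  44.5]
turn [-0.01 -0.03  0.01]
```

View pics/m1.png

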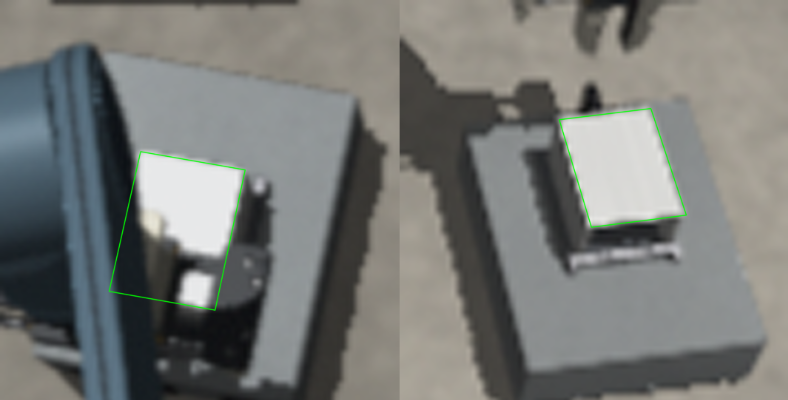

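Cover outline agrees with shut in both views. I press it gently from above to confirm it is fully down.

Request:
{"name": "step_arm", "arguments": {
  "increments": [
    [[-35,-1,0],[0,0,0],0],
    [[0,0,30],[0,0,0],0],
    [[0,0,14],[0,0,0],0],
    [[0,0,0],[0,0,0],0],
    [[0,0,2],[0,0,0],0],
    [[0,0,0],[0,0,0],0]
  ]
}}

```text
time: 36.0
ee_pos: [480.0, 258.9, 154.5]
ee_rot: [3.141, 0.001, 3.067]
contact_force: [0.3, 0.1, 0.5]
grip_width: 0.4
```

Request:
{"name": "step_arm", "arguments": {
  "increments": [
    [[0,0,1.5],[0,0,0],0],
    [[0,0,0],[0,0,0],0]
  ]
}}

```text
time: 36.2
ee_pos: [480.0, 258.9, 153.2]
ee_rot: [3.141, 0.001, 3.067]
contact_force: [0.5, -0.2, -0.3]
grip_width: 0.8
```

Request:
{"name": "step_arm", "arguments": {
  "increments": [
    [[0,0,1.5],[0,0,0],0],
    [[0,0,0],[0,0,0],0]
  ]
}}

```text
time: 36.4
ee_pos: [479.7, 258.8, 151.2]
ee_rot: [3.142, 0.0, 3.067]
contact_force: [0.7, -0.1, 0.5]
grip_width: 0.7
```

Request:
{"name": "step_arm", "arguments": {
  "increments": [
    [[0,0,1],[0,0,0],0],
    [[0,0,0],[0,0,0],0]
  ]
}}

```text
time: 36.6
ee_pos: [479.7, 258.7, 150.0]
ee_rot: [-3.142, -0.0, 3.067]
contact_force: [0.2, 0.6, 0.4]
grip_width: 0.4
```

Request:
{"name": "step_arm", "arguments": {
  "increments": [
    [[0,0,1],[0,0,0],0],
    [[0,0,0],[0,0,0],0]
  ]
}}

```text
time: 36.8
ee_pos: [479.8, 258.8, 149.3]
ee_rot: [3.142, 0.0, 3.067]
contact_force: [-0.7, -1.6, 3.1]
grip_width: 0.6
```

Request:
{"name": "step_arm", "arguments": {
  "increments": [
    [[0,0,1],[0,0,0],0],
    [[0,0,0],[0,0,0],0]
  ]
}}

```text
time: 37.0
ee_pos: [479.9, 258.8, 149.2]
ee_rot: [3.141, 0.001, 3.067]
contact_force: [-3.0, -1.1, 8.9]
grip_width: 0.7
```

Request:
{"name": "step_arm", "arguments": {
  "increments": [
    [[0,0,1],[0,0,0],0],
    [[0,0,0],[0,0,0],0]
  ]
}}

```text
time: 37.2
ee_pos: [479.9, 258.8, 149.1]
ee_rot: [3.141, 0.001, 3.067]
contact_force: [-4.9, -2.6, 14.0]
grip_width: 0.6
```

Solid stop at fingertip height 127, the shut cover's top. Retreat and final look.

Request:
{"name": "step_arm", "arguments": {
  "increments": [
    [[0,0,-20],[0,0,0],0],
    [[0,0,-45],[0,0,0],0],
    [[0,0,-45],[0,0,0],0],
    [[20,40,0],[0,0,0],0],
    [[20,40,0],[0,0,0],0],
    [[20,40,0],[0,0,0],0],
    [[20,40,0],[0,0,0],0],
    [[0,0,0],[0,0,0],0]
  ]
}}

```text
time: 38.0
ee_pos: [409.2, 428.6, 256.7]
ee_rot: [3.14, -0.001, 3.072]
contact_force: [0.0, -0.9, -0.3]
grip_width: 0.3
```

```bash
python3 look.py n lamp lamp_glass cover_fin lens fan heatsink jar can screwdriver brush|grep -v R; python3 - <<'E'
from ov import *
F=frame([537.5,-303,63],.045,.26)
U=frame([534,254,0],-.076,0); 
L=[w(F,[(x-5,25,z),(x-5,-25,z)]) for x,z in((45,45),(-30,45),(45,0))]
out=[]
for c,x,y,x2,y2 in(("top",200,135,395,175),("scene",345,160,220,200)):
    s=cv2.imread(f"pics/n_{c}.png")
    a=crop(s,x,y,70,75,5); draw(a,c,w(U,[(30,35,127),(30,-35,127),(-65,-35,127),(-65,35,127)]),x,y,5,(0,255,0))
    b=crop(s,x2,y2,60,75,5); draw(b,c,np.vstack([L[0],L[1][::-1]]),x2,y2,5,(0,255,0)); 
    out+=[np.hstack([a,b])]
cv2.imwrite("pics/n1.png",cv2.resize(np.vstack(out),None,fx=.8,fy=.8))
E
```

```text
scene lamp [ 536. -306.   64.] 0.63
scene lamp_glass [ 567. -298.   96.] 0.86
scene lamp_glass [320.  47.  21.] 0.81
scene lamp_glass [ 345. -192.   -1.] 0.56
scene cover_fin [454. 261. 104.] 0.8
scene lens [ 670. -207.   -2.] 0.83
scene lens [709.   9.   2.] 0.45
scene fan [ 626. -385.   -3.] 0.82
scene heatsink [ 539. -300.   65.] 0.6
scene heatsink [460. 504.   1.] 0.51
scene jar [447.  27.  -1.] 0.48
scene can [ 422. -485.   -2.] 0.84
scene can [ 668. -204.    2.] 0.75
scene screwdriver [ 344. -192.   -1.] 0.42
scene 361.3513743795247 314.74114854440285 200.97885583588678 [[0.227, 0.974, 0.01], [0.823, -0.186, -0.537], [-0.521, 0.131, -0.843]] [ -93.2 -344.2 1706.4]
top lamp [341.  86.  -2.] 0.82
top lamp [ 528. -304.   61.] 0.73
top lamp [539. 256.   5.] 0.67
top lamp_glass [314.  41.  24.] 0.6
top lamp_glass [ 624. -383.    6.] 0.36
top cover_fin [450. 264. 103.] 0.73
top lens [ 664. -206.    0.] 0.58
top fan [ 627. -387.   -1.] 0.8
top fan [ 528. -305.   62.] 0.2
top heatsink [460. 508.   6.] 0.52
top heatsink [ 543. -300.    5.] 0.29
top jar [448.  28.   2.] 0.49
top can [ 42
[... 266 characters left out ...]
  518.6 1362.6]
{'time': 39.1, 'joints': array([ 6.11824010e-01,  3.23312057e-01,  1.40547883e+00, -2.80860814e-06,
        1.41278773e+00, -8.84404238e-01]), 'qvel': array([-2.68254551e-04,  9.49978336e-05,  1.32500000e-03,  4.05042767e-04,
        5.18740364e-04, -3.74860934e-06]), 'effort': array([-1.56328816e-02, -4.80306137e+01, -2.90329027e+01,  3.61011713e-02,
        7.09344749e-02, -8.98491658e-05]), 'ee_pos': array([411.89684377, 424.35379471, 257.09437764]), 'ee_rot': array([3.14158590e+00, 1.26162113e-05, 3.06702502e+00]), 'contact_force': array([-0.16715393, -0.2709656 , -0.13702223]), 'ft_torque': array([-0.01737018,  0.01492917,  0.01567516]), 'grip_width': 0.7870472733441825}
```

View pics/n1.png

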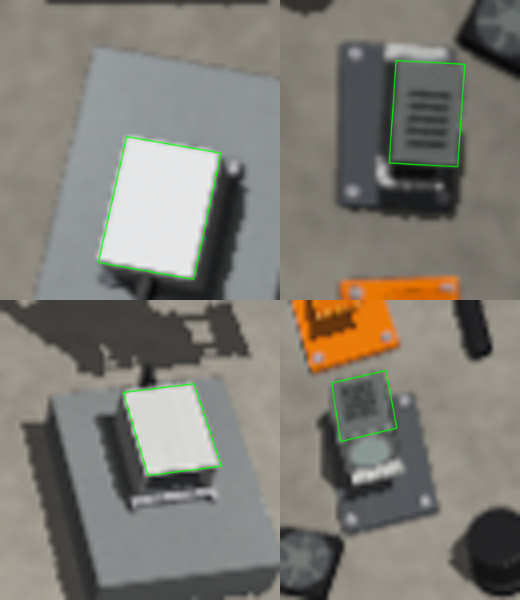

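View pics/n_top.png

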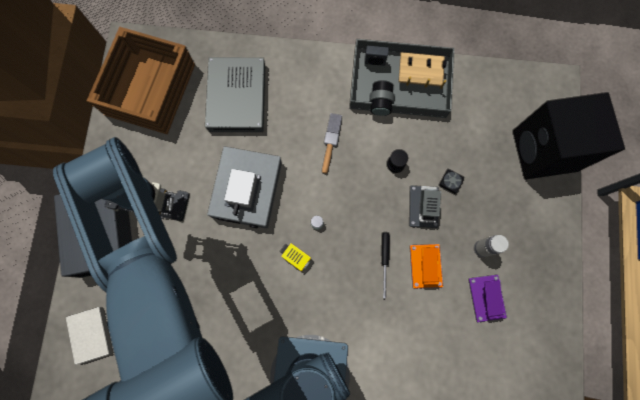

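The lamp sits at (431,205) on the grey rest, the cover is shut at (240,188), and nothing else has moved.

```bash
python3 -c "
from bench import robot
print(robot.close_job())"
```

```text
the job is handed in; nothing more can be done
None
```

I finished the job in the order asked and handed it in at about 39 s. It reports no verdict, so what follows is from my own checks.

- **Lamp:** I laid it on the grey rest and slid it down until it met the lip (about 5 N), then let go. Both cameras show it flat and centred to about 1 mm, with the glass end uphill. It may be turned 1 to 2° from the plate; I left that alone.
- **Cover opening:** It swung up until it met its stop. That point was about 6 mm past where I had calculated, which fits small calibration errors and some turning of the fin in the pads.
- **Toggle:** I pushed it left to a hard stop (about 11 N). With the arm clear and the cover still open, I measured the ball at about (512, 274, 111), which is the fully-left position.
- **Cover closing:** I brought it down and then pressed lightly on top. It was solid at 127 mm, the height of the shut cover, and the outline matches "shut" in both views.
- **Other things:** The loose objects and look-alikes are within network noise of where they started. The finder gave a few low-confidence wrong labels, such as "heatsink" on the rest, which the pictures ruled out.

At the last reading the arm was clear of everything, with forces near zero.

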